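# Fetch the spare supply from behind the bottle and spool

### The arm

A 6-joint arm with a two-finger parallel gripper is mounted at the origin on a cart in front of the work surface, level with it; the furniture and walls round the work are solid. World frame = base frame: x ahead of the robot, y to its left, z up, the work surface at z = 0. Lengths are in m, angles in degrees, forces in N, time in s.
With the tool pointing down it reaches from about 0.35 to 0.875 m from the base axis. Payload 4.2 kg.
Tool frame: the origin (TCP) lies on the centre line of the jaws, within the pads' length; the fingertips stand 11 mm ahead of it and the grasp point (between the pads) lies 8 mm behind it; z points along the fingers, y is the line along which they close (so a half turn about z gives the same grasp; the last joint's range is limited). The gripper opens to 87 mm and grips with 3 to 60 N. Pads are 19 mm wide; open, the fingers measure 117 mm over their backs; the gripper's body (75 mm by 190 mm) begins 51 mm behind the grasp point.
Start: joints at [-61.1, 22.042, 0.453, 0, -68.411, -14.817], TCP at [0.152, -0.606, 0.234] pointing down, gripper open.
Joint ranges: [-179.83, 179.83], [-69.29, 118.12], [-61.27, 80.66], [-181.25, 117.63], [-171.15, -9.14], [-177.46, 177.46]. Speed limits (degrees/s): [159.86, 159.86, 180, 180, 180, 180].

### API

Orientations are given as a 3x3 rotation matrix whose columns are the frame's x, y, z axes.
In Python, from station import r gives the robot as it stands.
- The arm moves only by the tool servo_tool, never from a script. Its argument "commands" is a list that holds one entry, the list of rows, each a list of 7 numbers: the closure, from 0 (fully open) to 1 (shut), then the shift along the tool's x, y, z in mm, then the turn, a rotation vector about the tool's x, y, z in rad. In form: [[[claw, x, y, z, ax, ay, az], ...]]. A call has exactly 5 rows; each row is the pose to reach, as a shift and turn from the pose commanded when the call began, along the tool's axes at that moment; what a row does not reach only later rows make up. A row lasts 1/10 s, in which the tool goes at most 50 mm and 8.59 degrees, less where a joint would pass 70% of its speed; a pose out of reach is approached as far as the arm can. A call with a gripper value outside its range is refused whole. The fingers move at their own pace and stop on an object; the grip force is fixed at half the most. Time passes only in rows, so rows that repeat a pose let the fingers close, or fill a call up. It gives the time, the measured TCP pose, the force, the opening and the grip force at its end, in the units of the state.
- r.sense(): the state, without advancing time (a new reading comes with each control period).
- r.capture(name): name is "side" or "top"; returns a dict with "pixels" (420x560x3 uint8, red, green, blue), "camera_matrix" (3x3 intrinsics, pixels), "R" (3x3) and "t" (3): a world point X has camera coordinates R X + t. Camera axes: x right, y down, z forward; pixel columns grow to the right and rows downward; lengths in m; the calibration is good to about 2 mm. A picture is of the moment at which its call begins. There is no depth.
- r.finish_job(): hands the job in; it is judged then, once.
The state is a dict: "time_s": time; "joints": joint angles; "joint_velocities": joint speeds; "effort": joint torques, N m; "tcp_pos": TCP position; "ee_rot": TCP orientation; "wrist_force": force on the tool from outside, world axes, zero at the start; "moment": the same for the moment, N m; "gripper_width": opening from 0.0 (shut) to 1.0 (fully open); "gripper_force": force on a finger pad.
Only numpy, scipy, OpenCV 4.12 (cv2) and the standard library are available. Lean on these libraries where they do the work, as an engineer would, in place of code of your own. Each camera call takes 0.05 s, during which the arm holds its last target. There are 200 camera calls.

### The job

The small black power supply is shut in at the back of the grey organiser by the solvent bottle and the solder spool. Stand both of these on the green side mat first, leaving the supply where it is; then lay the supply in the middle of the red test plate, lined up with it, and finally stand the bottle and the spool back in the organiser, each on the very spot it came from. Do not knock the bottle or the spool over, and leave the flux tin, heatsink and tape roll where they lie.

Things in the scene. Friction and masses are not known exactly. Their poses are not given: they have to be found in the camera images.
- solvent_bottle: White squat bottle with a red cap and nozzle, loose, 0.14 kg nominal. Round body 54 mm in diameter, straight up to about 70 mm, 112 mm tall over the nozzle. Origin: centre of its underside; z up. Starts upright on one of the two yellow spots of the organiser (left or right is shuffled).
- solder_spool: White spool wound with silvery solder wire, standing on its flange, loose; its two round flanges (54 mm, top one at 38 mm height) stand out past the wire: grip these. Origin: centre of its underside; z up. Starts upright on the other yellow spot, some 10 mm from the bottle; fingers fit beside it only once the bottle is gone.
- supply_brick: Small black power supply, a plain block, loose, 42 mm (its x) by 74 mm (its y) by 30 mm high, 0.12 kg nominal. Origin: centre of its underside; z up. It starts in the bay of the organiser with its y along the organiser's y; the bay's cheeks leave only its long faces (42 mm apart) to grip, and the front one only when bottle and spool are gone.
- organiser: Grey organiser, fixed. Origin: under its middle, on the table; x to its rear, y left. Deck 156 x 150 mm, top z = 4 mm. Two flat yellow 60 mm spots, centres x = -45, y = 32 and -32 mm. Bay behind: 4 mm thick cheeks centred at y = 47 and -47 mm, from x = -10 to 74, top z = 29 mm; rear wall, inner face x = 70, top z = 17 mm. The supply starts near x = 9, y = 0.
- side_mat: Green flat side mat, fixed, 180 mm (its x, roughly away from the robot) by 110 mm (its y), top at z = 2 mm. Origin: centre of its underside. It lies to the left or the right of the organiser, the test plate on the other side. Big enough for bottle and spool one behind the other along x.
- test_plate: Red painted test plate with yellow corner marks, fixed, 76 mm (its x) by 108 mm (its y), top at z = 4 mm, no rim. Origin: centre of its underside. The supply goes on its middle with the long side (74 mm) along the plate's long side (its y), either way round.
- flux_tin: Small round tin with an orange lid, 50 mm in diameter, 18 mm high. Origin: centre of its underside. Bystander, in front of the organiser; leave it.
- heatsink: Small aluminium finned heatsink, 26 x 32 mm, 14 mm high. Origin: centre of its underside. Bystander, in front of the organiser; leave it.
- tape_roll: Flat roll of amber tape, 61 mm in diameter, 12 mm high. Origin: centre of its underside. Bystander, to the left behind the work; leave it.
Things that resemble listed ones, but are neither listed nor needed, are in the scene too. Several things have the shape of the solder_spool; the one meant has the colours described above. Of the things like the solvent_bottle, leave any that is turquoise; of the rest the larger one is meant.

How it is judged (in metres and radians):
On the way, in this order (a step that is already met when the one before it is completed fails the run):
1. bottle and spool both stand released on the side mat, the supply still in its bay (x of solvent_bottle in the frame of side_mat between -0.08 and 0.08 m and y of solvent_bottle in the frame of side_mat between -0.045 and 0.045 m and z of each of solvent_bottle, solder_spool in the frame of side_mat below 0.006 m and angle between each of solvent_bottle, solder_spool's own z axis and vertical below 0.1 rad and linear speed of each of solvent_bottle, solder_spool below 0.02 m/s and angular speed of each of solvent_bottle, solder_spool below 0.2 rad/s and contact force between each of solvent_bottle, solder_spool and the fingers below 0.1 N and x of solder_spool in the frame of side_mat between -0.08 and 0.08 m and y of solder_spool in the frame of side_mat between -0.045 and 0.045 m and distance of supply_brick from where it was at the start of the episode below 0.02 m), for 0.2 s.
2. the supply lies released on the middle of the test plate, lined up, while bottle and spool still stand on the side mat (x of supply_brick in the frame of test_plate between -0.015 and 0.015 m and y of supply_brick in the frame of test_plate between -0.015 and 0.015 m and z of supply_brick in the frame of test_plate below 0.008 m and angle between the y axis of supply_brick and the y axis of test_plate, either way round below 0.2 rad and angle between each of supply_brick, solvent_bottle, solder_spool's own z axis and vertical below 0.1 rad and linear speed of each of supply_brick, solvent_bottle, solder_spool below 0.02 m/s and angular speed of each of supply_brick, solvent_bottle, solder_spool below 0.2 rad/s and contact force between each of supply_brick, solvent_bottle, solder_spool and the fingers below 0.1 N and x of solvent_bottle in the frame of side_mat between -0.08 and 0.08 m and y of solvent_bottle in the frame of side_mat between -0.045 and 0.045 m and z of each of solvent_bottle, solder_spool in the frame of side_mat below 0.006 m and x of solder_spool in the frame of side_mat between -0.08 and 0.08 m and y of solder_spool in the frame of side_mat between -0.045 and 0.045 m), for 0.2 s.
At the end, for the whole second after the job is handed in: The supply lies flat on the test plate, its centre within 15 mm of the plate's centre along each plate axis and its long side within 0.2 rad of the plate's; bottle and spool stand upright within 15 mm of where each stood at the start; all are released and at rest (x of supply_brick in the frame of test_plate between -0.015 and 0.015 m and y of supply_brick in the frame of test_plate between -0.015 and 0.015 m and z of supply_brick in the frame of test_plate below 0.008 m and angle between the y axis of supply_brick and the y axis of test_plate, either way round below 0.2 rad and angle between each of supply_brick, solvent_bottle, solder_spool's own z axis and vertical below 0.1 rad and linear speed of each of supply_brick, solvent_bottle, solder_spool below 0.02 m/s and angular speed of each of supply_brick, solvent_bottle, solder_spool below 0.2 rad/s and contact force between each of supply_brick, solvent_bottle, solder_spool and the fingers below 0.1 N and distance of each of solvent_bottle, solder_spool from where it was at the start of the episode below 0.015 m); the robot touches nothing.
It fails at once if bottle or spool knocked over (angle between any of solvent_bottle, solder_spool's own z axis and vertical above 0.7 rad).
It fails at once if flux tin, heatsink or tape roll moved more than 15 mm (distance of any of flux_tin, heatsink, tape_roll from where it was at the start of the episode above 0.015 m).
It also fails if it takes over 120 s, if anything falls off the work surface, if the arm or the gripper's body presses on something with over 40 N, if the wrist force passes 120 N, or if a joint passes its speed limit or range.

## Working session

There is one attempt and no reset: what is moved stays moved. The work goes in short steps, Python scripts to look and compute and a tool call to move; the robot and the scene stay as the last step left them, time stands still between calls to the robot, and variables do not carry over. Pictures are saved under pics/ and viewed, at most 16 in all, crops included, and the job is handed in when it is done.

Besides the shell and the picture viewer there is one more tool, called after "Emit:" in YAML: its name, and indented under it one key for each argument. servo_tool: Moves the arm, as the interface text tells. Its arguments: {"type":"object","properties":{"commands":{"type":"array","items":{"type":"array","items":{"type":"array","items":{"type":"number"}}}}},"required":["commands"]}

```bash
ls; mkdir -p pics; python3 - <<'E'
from station import r
import cv2,pickle
s=r.sense();print(s['tcp_pos'],s['ee_rot'],s['gripper_width'],s['time_s'])
for n in("top","side"):
    c=r.capture(n);pickle.dump(c,open(f'pics/{n}0.pkl','wb'));print(n,c['camera_matrix'],c['R'],c['t'])
    cv2.imwrite(f'pics/{n}0.png',cv2.resize(c['pixels'][:,:,::-1],(800,600),interpolation=cv2.INTER_CUBIC))
E
```

```text
pics
[ 0.15196714 -0.605627    0.23245482] [[-9.69983689e-01 -2.43169138e-01 -6.42632097e-04]
 [-2.43169964e-01  9.69981363e-01  2.12677151e-03]
 [ 1.06175963e-04  2.21920250e-03 -9.99997532e-01]] 0.9966934515219632 0.0
top [[411.68730251   0.         280.15162534]
 [  0.         411.68730251 208.12412244]
 [  0.           0.           1.        ]] [[ 0.02443162 -0.99960349  0.01399841]
 [-0.98975974 -0.02615615 -0.14032642]
 [ 0.14063692 -0.01042666 -0.99000633]] [0.02881282 0.51196767 1.08888881]
side [[426.96879926   0.         277.66766442]
 [  0.         426.96879926 208.99435353]
 [  0.           0.           1.        ]] [[ 0.99469134 -0.10211648  0.01270258]
 [-0.03801046 -0.4793203  -0.87681655]
 [ 0.09562603  0.871679   -0.48065725]] [-0.50206995  0.08619698  0.9165545 ]
```

View pics/top0.png

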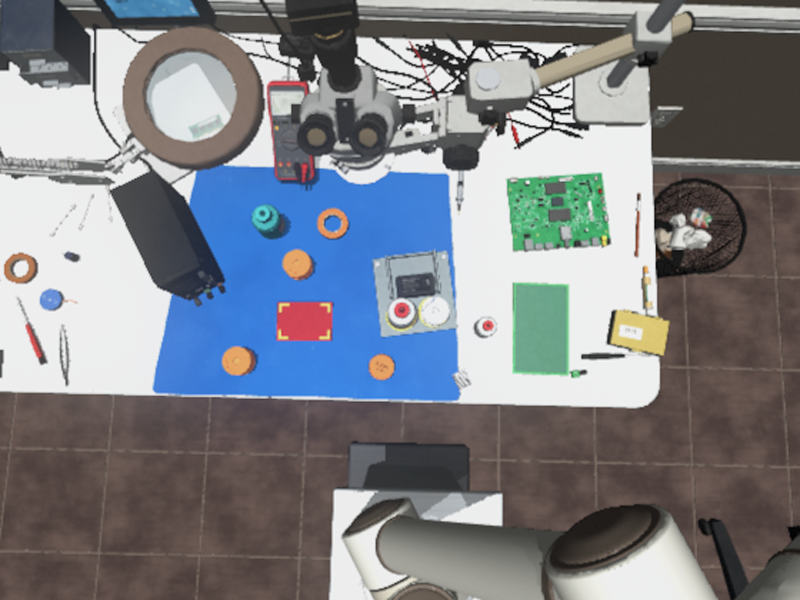

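View pics/side0.png

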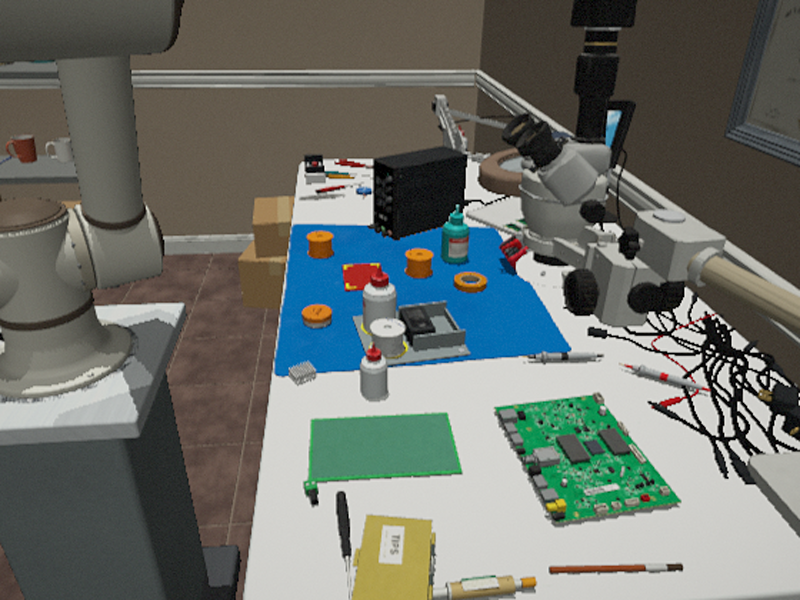

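The top view shows the organiser at about (415,293), with the bottle on its left spot (402,313) and the spool on its right spot (434,311). The green mat is on the right (541,328) and the red plate on the left (305,321). A small decoy bottle stands at (486,326), between the organiser and the mat. I'll enlarge this area.

```bash
python3 - <<'E'
import cv2,pickle
t=pickle.load(open('pics/top0.pkl','rb'))['pixels'][:,:,::-1]
s=pickle.load(open('pics/side0.pkl','rb'))['pixels'][:,:,::-1]
c=cv2.resize(t[165:275,252:412],None,fx=5,fy=5,interpolation=cv2.INTER_CUBIC);cv2.imwrite('pics/c1.png',c)
c=cv2.resize(s[180:290,210:340],None,fx=5,fy=5,interpolation=cv2.INTER_CUBIC);cv2.imwrite('pics/c2.png',c)
c=cv2.resize(t[200:250,182:242],None,fx=8,fy=8,interpolation=cv2.INTER_CUBIC);cv2.imwrite('pics/c3.png',c)
E
```

```text
(no output)
```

View pics/c1.png

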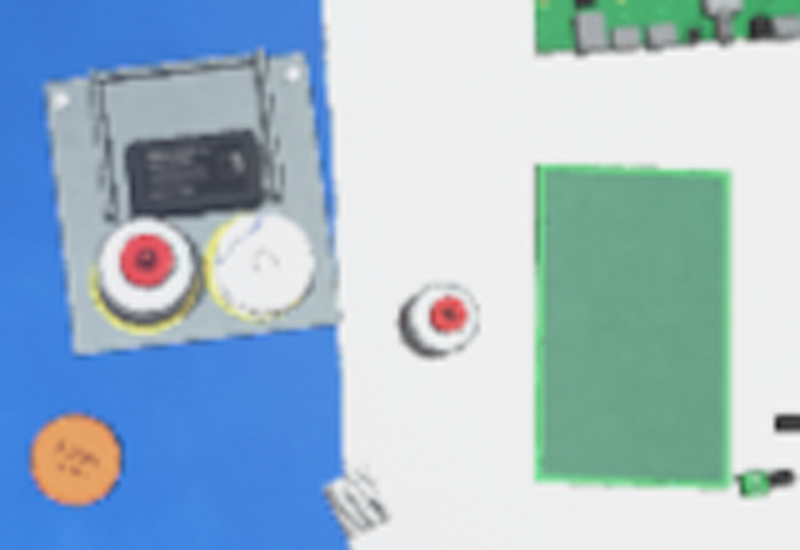

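View pics/c2.png

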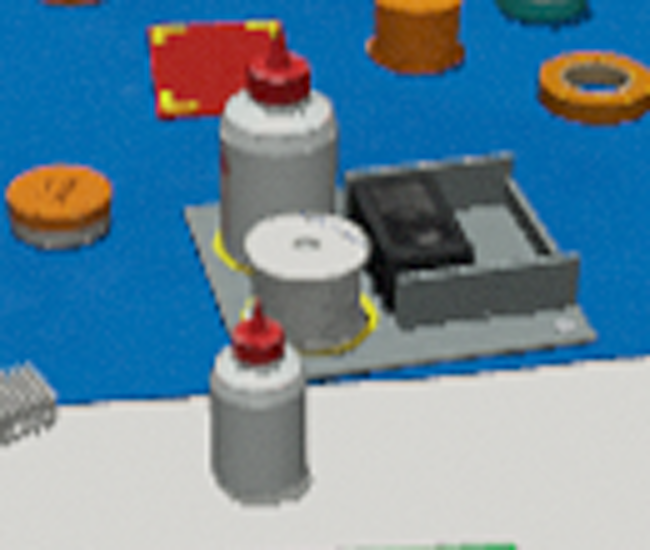

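View pics/c3.png

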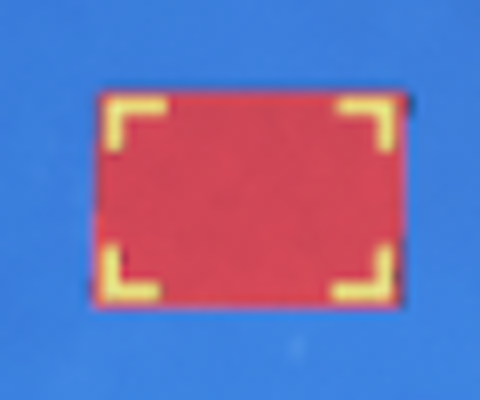

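The c1 crop shows these points:
- **Deck corners:** (45,85), (303,54), (338,322), (77,354)
- **Nozzle:** (148,258)
- **Spool top:** centre (263,263)
- **Brick top corners:** (126,143), (256,130), (264,200), (133,215)
- **Mat corners:** (536,166), (730,172), (728,487), (537,480)

The c3 crop shows the plate corners at (98,92), (406,92), (403,306) and (94,306).

```bash
cat >h.py <<'E'
import numpy as np,pickle
T=pickle.load(open('pics/top0.pkl','rb'))
def bp(u,v,z,c=T):
    K,R,t=c['camera_matrix'],np.array(c['R']),np.array(c['t'])
    d=R.T@np.linalg.solve(K,[u,v,1]);o=-R.T@t
    return (o+d*(z-o[2])/d[2])
def crop(pts,z,f,u0,v0,c=T): return np.array([bp(u0+(x+.5)/f-.5,v0+(y+.5)/f-.5,z,c) for x,y in pts])
E
python3 - <<'E'
from h import *
np.set_printoptions(precision=4,suppress=True)
C=lambda p,z:crop(p,z,5,252,165)
def rect(n,p):
    d=[np.linalg.norm(p[i]-p[(i+1)%4]) for i in range(4)]
    x=(p[0]+p[1]-p[2]-p[3]);y=(p[0]+p[3]-p[1]-p[2])
    print(n,p.mean(0),'sides',np.array(d),'yaw x',np.degrees(np.arctan2(x[1],x[0])),'yaw y-90',np.degrees(np.arctan2(-y[0],y[1])))
o=C([(45,85),(303,54),(338,322),(77,354)],.004);rect('org',o)
rect('brick',C([(126,143),(256,130),(264,200),(133,215)],.034))
rect('mat',C([(536,166),(730,172),(728,487),(537,480)],.002))
rect('plate',crop([(98,92),(406,92),(403,306),(94,306)],.004,8,182,200))
print('nozzle',C([(148,258)],.112),'shoulder',C([(149,263)],.072),'spool',C([(263,263)],.038),'diam',C([(213,263),(313,263)],.038))
yaw=np.radians(7)
for a in(5,7,9):
  a=np.radians(a);R=np.array([[np.cos(a),-np.sin(a)],[np.sin(a),np.cos(a)]]);print([o.mean(0)[:2]+R@np.array(p) for p in[(-.045,.032),(-.045,-.032),(.009,0)]])
print('decoy',C([(450,314)],.09),C([(433,322)],.0),'tin',C([(76,460)],.018),'hs',C([(357,505)],.014))
# side camera check
import pickle
S=pickle.load(open('pics/side0.pkl','rb'))
D=lambda p,z:crop(p,z,5,210,180,S)
print('side nozzle',D([(279,30)],.112),'spooltop',D([(307,244)],.042),'decoy base',D([(262,480)],0),'dec nozzle .09',D([(257,303)],.085))
E
```

```text
org [0.5249 0.0146 0.004 ] sides [0.1478 0.154  0.1468 0.1537] yaw x 8.255416590457328 yaw y-90 8.50818942822634
brick [0.5374 0.0138 0.034 ] sides [0.072  0.0392 0.0723 0.0402] yaw x 7.158948905728016 yaw y-90 7.726548676438481
mat [ 0.4626 -0.2348  0.002 ] sides [0.1103 0.1773 0.1063 0.1766] yaw x -0.6120540834273268 yaw y-90 -0.45868694475059574
plate [0.4649 0.228  0.004 ] sides [0.1076 0.075  0.107  0.0749] yaw x 1.7805574393661154 yaw y-90 1.4817489537847037
nozzle [[0.4796 0.0395 0.112 ]] shoulder [[0.4819 0.0383 0.072 ]] spool [[ 0.4876 -0.0242  0.038 ]] diam [[ 0.4869  0.003   0.038 ]
 [ 0.4883 -0.0514  0.038 ]]
[array([0.4773, 0.0426]), array([ 0.4829, -0.0212]), array([0.5339, 0.0154])]
[array([0.4763, 0.0409]), array([ 0.4841, -0.0226]), array([0.5338, 0.0157])]
[array([0.4755, 0.0392]), array([ 0.4855, -0.024 ]), array([0.5338, 0.016 ])]
decoy [[ 0.4572 -0.1178  0.09  ]] [[ 0.4613 -0.1228  0.    ]] tin [[0.3791 0.0748 0.018 ]] hs [[ 0.3585 -0.0795  0.014 ]]
side nozzle [[0.4806 0.0452 0.112 ]] spooltop [[ 0.4873 -0.0231  0.042 ]] decoy base [[ 0.46   -0.1319  0.    ]] dec nozzle .09 [[ 0.4584 -0.1344  0.085 ]]
```

```bash
cat >>h.py <<'E'
from scipy.spatial.transform import Rotation as Ro
def togo(*wps):
    """offsets between successive targets (x,y,z,yawdeg) in tool axes: mm, rad"""
    from station import r
    s=r.sense();p,R=np.array(s['tcp_pos']),np.array(s['ee_rot'])
    print('t',s['time_s'],'tcp',p.round(4),'yaw',np.degrees(np.arctan2(-R[0,1],R[1,1])).round(2),'w',round(s['gripper_width'],3),'gf',np.round(s['gripper_force'],1),'F',np.round(s['wrist_force'],1))
    for x,y,z,a in wps:
        c,q=np.cos(np.radians(a)),np.sin(np.radians(a))
        Rt=np.array([[-c,-q,0],[-q,c,0],[0,0,-1.]]);t=np.array([x,y,z])
        print((x,y,z,a),(R.T@(t-p)*1000).round(1),Ro.from_matrix(R.T@Rt).as_rotvec().round(4));p,R=t,Rt
E
python3 - <<'E'
from h import *
togo((.479,.041,.20,14),(.479,.041,.062,14))
import cv2
S=pickle.load(open('pics/side0.pkl','rb'))
P=lambda c:c['camera_matrix']@np.c_[c['R'],c['t']]
for n,a,b in(('knob',(460,157),(580,292)),('knob2',(460,157),(648,300)),('eyeL',(317,137),(515,130)),('eyeR',(372,135),(535,152)),('decoynoz',(489,324),(374,351))):
  X=cv2.triangulatePoints(P(T),P(S),np.array(a)*.7,np.array(b)*.7).ravel();X=X[:3]/X[3];e=P(S)@np.r_[X,1];print(n,X.round(3),e[:2]/e[2]/.7)
E
```

```text
t 0.1 tcp [ 0.152  -0.6057  0.2326] yaw 14.07 w 1.001 gf 0.0 F [ 0.1 -0.4  0.1]
(0.479, 0.041, 0.2, 14) [-474.5  547.7   33.6] [ 0.002  -0.0001  0.0013]
(0.479, 0.041, 0.062, 14) [  0.   0. 138.] [0. 0. 0.]
knob [ 0.765 -0.061  0.11 ] [580.55564895 291.83892744]
knob2 [ 0.821 -0.079  0.092] [620.38552179 307.05641986]
eyeL [0.718 0.179 0.286] [516.66477866 129.5347391 ]
eyeR [0.729 0.096 0.273] [537.35146565 151.30958232]
decoynoz [ 0.461 -0.124  0.065] [374.26676162 350.96630836]
```

Emit:
servo_tool:
  commands:
    - [[0, -31, 36, 0, 0, 0, 0], [0, -62, 72, 0, 0, 0, 0], [0, -93, 108, 0, 0, 0, 0], [0, -124, 144, 0, 0, 0, 0], [0, -155, 180, 0, 0, 0, 0]]

```text
time_s: 0.6
tcp_pos: [0.2589, -0.392, 0.2332]
ee_rot: [[-0.97, -0.243, -0.0], [-0.243, 0.97, 0.001], [0.0, 0.001, -1.0]]
wrist_force: [0.9, 1.0, -0.4]
gripper_width: 1.004
gripper_force: 0.0
```

Emit:
servo_tool:
  commands:
    - [[0, -31, 36, 0, 0, 0, 0], [0, -62, 72, 0, 0, 0, 0], [0, -93, 108, 0, 0, 0, 0], [0, -124, 144, 0, 0, 0, 0], [0, -155, 180, 0, 0, 0, 0]]

```text
time_s: 1.1
tcp_pos: [0.3654, -0.1797, 0.2336]
ee_rot: [[-0.97, -0.243, 0.0], [-0.243, 0.97, 0.0], [-0.0, 0.0, -1.0]]
wrist_force: [1.1, -0.8, -0.0]
gripper_width: 1.0
gripper_force: 0.0
```

Emit:
servo_tool:
  commands:
    - [[0, -31, 36, 0, 0, 0, 0], [0, -62, 72, 0, 0, 0, 0], [0, -93, 108, 0, 0, 0, 0], [0, -124, 144, 0, 0, 0, 0], [0, -155, 180, 0, 0, 0, 0]]

```text
time_s: 1.6
tcp_pos: [0.4719, 0.0327, 0.2335]
ee_rot: [[-0.97, -0.244, -0.0], [-0.244, 0.97, 0.0], [0.0, 0.0, -1.0]]
wrist_force: [1.2, -1.0, 0.4]
gripper_width: 1.002
gripper_force: 0.0
```

```bash
python3 -c "
from h import *
togo((.479,.041,.20,14),(.479,.041,.062,14))"
```

```text
t 1.6 tcp [0.4719 0.0327 0.2335] yaw 14.12 w 1.002 gf 0.0 F [ 1.2 -1.   0.4]
(0.479, 0.041, 0.2, 14) [-8.9  6.3 33.5] [ 0.0001 -0.0002  0.0021]
(0.479, 0.041, 0.062, 14) [  0.   0. 138.] [0. 0. 0.]
```

Emit:
servo_tool:
  commands:
    - [[0, -9, 6, 20, 0, 0, 0], [0, -9, 6, 50, 0, 0, 0], [0, -9, 6, 75, 0, 0, 0], [0, -9, 6, 95, 0, 0, 0], [0, -9, 6, 100, 0, 0, 0]]

```text
time_s: 2.1
tcp_pos: [0.4772, 0.0382, 0.1311]
ee_rot: [[-0.97, -0.243, -0.005], [-0.243, 0.97, -0.002], [0.006, -0.0, -1.0]]
wrist_force: [-0.1, -0.8, -0.5]
gripper_width: 1.005
gripper_force: 0.0
```

```bash
python3 - <<'E'
from h import *
from station import r
import cv2
togo((.479,.041,.062,14))
a=r.capture('side')['pixels'][165:265,200:330,::-1];b=r.capture('top')['pixels'][165:265,240:370,::-1]
cv2.imwrite('pics/d1.png',np.vstack([cv2.resize(i,(390,300),interpolation=cv2.INTER_CUBIC) for i in(a,b)]))
E
```

```text
t 2.1 tcp [0.4772 0.0382 0.1311] yaw 14.06 w 1.005 gf 0.0 F [-0.1 -0.8 -0.5]
(0.479, 0.041, 0.062, 14) [-2.8  2.3 69.1] [-0.0004 -0.0057  0.0011]
```

View pics/d1.png

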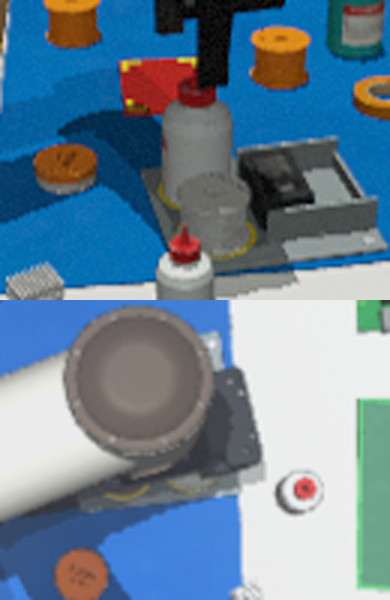

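The side view shows the fingers centred over the bottle, and the top view is hidden by the wrist. I'll go down and grip.

Emit:
servo_tool:
  commands:
    - [[0, -1, 0, 20, 0, 0, 0], [0, -1, 0, 40, 0, 0, 0], [0, -1, 0, 60, 0, 0, 0], [0, -1, 0, 71, 0, 0, 0], [0, -1, 0, 71, 0, 0, 0]]

```text
time_s: 2.7
tcp_pos: [0.4797, 0.0388, 0.0622]
ee_rot: [[-0.97, -0.243, -0.001], [-0.243, 0.97, -0.001], [0.001, -0.0, -1.0]]
wrist_force: [0.2, 0.8, -0.4]
gripper_width: 0.999
gripper_force: 0.0
```

Emit:
servo_tool:
  commands:
    - [[0.2, 0, 0, 0, 0, 0, 0], [0.4, 0, 0, 0, 0, 0, 0], [0.6, 0, 0, 0, 0, 0, 0], [1, 0, 0, 0, 0, 0, 0], [1, 0, 0, 0, 0, 0, 0]]

```text
time_s: 3.2
tcp_pos: [0.4801, 0.0391, 0.0629]
ee_rot: [[-0.97, -0.243, 0.001], [-0.243, 0.97, 0.0], [-0.001, 0.0, -1.0]]
wrist_force: [-0.2, -0.3, 1.0]
gripper_width: 0.63
gripper_force: 0.4
```

Emit:
servo_tool:
  commands:
    - [[1, 0, 0, 0, 0, 0, 0], [1, 0, 0, 0, 0, 0, 0], [1, 0, 0, 0, 0, 0, 0], [1, 0, 0, 0, 0, 0, 0], [1, 0, 0, 0, 0, 0, 0]]

```text
time_s: 3.7
tcp_pos: [0.4802, 0.0391, 0.0629]
ee_rot: [[-0.97, -0.244, 0.001], [-0.244, 0.97, 0.0], [-0.001, 0.0, -1.0]]
wrist_force: [-2.2, 0.4, 5.2]
gripper_width: 0.617
gripper_force: 30.0
```

```bash
python3 - <<'E'
from h import *
togo((.479,.041,.2,0),(.408,-.235,.2,0),(.408,-.235,.061,0))
E
```

```text
t 3.7 tcp [0.4802 0.0391 0.0629] yaw 14.1 w 0.617 gf 30.0 F [-2.2  0.4  5.2]
(0.479, 0.041, 0.2, 0) [   0.6    2.1 -137.1] [1.000e-04 5.000e-04 2.461e-01]
(0.408, -0.235, 0.2, 0) [  71. -276.    0.] [0. 0. 0.]
(0.408, -0.235, 0.061, 0) [  0.   0. 139.] [0. 0. 0.]
```

Emit:
servo_tool:
  commands:
    - [[1, 0, 0, -10, 0, 0, 0], [1, 0, 0, -30, 0, 0, 0], [1, 0, 0, -60, 0, 0, 0], [1, 0, 0, -90, 0, 0, 0], [1, 0, 0, -120, 0, 0, 0]]

```text
time_s: 4.2
tcp_pos: [0.4794, 0.0387, 0.1836]
ee_rot: [[-0.97, -0.243, -0.001], [-0.243, 0.97, -0.0], [0.001, -0.0, -1.0]]
wrist_force: [1.4, -1.5, -0.7]
gripper_width: 0.616
gripper_force: 30.0
```

Emit:
servo_tool:
  commands:
    - [[1, 0, 0, -5, 0, 0, 0.05], [1, 0, 0, -10, 0, 0, 0.12], [1, 0, 0, -10, 0, 0, 0.19], [1, 0, 0, -10, 0, 0, 0.246], [1, 0, 0, -10, 0, 0, 0.246]]

```text
time_s: 4.7
tcp_pos: [0.4795, 0.0388, 0.1925]
ee_rot: [[-1.0, 0.0, -0.001], [0.0, 1.0, -0.0], [0.001, -0.0, -1.0]]
wrist_force: [-1.0, 0.4, -1.3]
gripper_width: 0.616
gripper_force: 30.0
```

```bash
python3 - <<'E'
from h import *
togo((.408,-.235,.193,0),(.408,-.235,.061,0))
E
```

```text
t 4.7 tcp [0.4795 0.0388 0.1925] yaw -0.03 w 0.616 gf 30.0 F [-1.   0.4 -1.3]
(0.408, -0.235, 0.193, 0) [  71.4 -273.8   -0.4] [-0.0001 -0.0007 -0.0005]
(0.408, -0.235, 0.061, 0) [  0.   0. 132.] [0. 0. 0.]
```

Emit:
servo_tool:
  commands:
    - [[1, 4, -15, 0, 0, 0, 0], [1, 12, -46, 0, 0, 0, 0], [1, 21, -80, 0, 0, 0, 0], [1, 30, -114, 0, 0, 0, 0], [1, 39, -148, 0, 0, 0, 0]]

```text
time_s: 5.2
tcp_pos: [0.4397, -0.1108, 0.1925]
ee_rot: [[-1.0, -0.001, -0.001], [-0.001, 1.0, -0.0], [0.001, -0.0, -1.0]]
wrist_force: [1.8, 0.1, -0.9]
gripper_width: 0.612
gripper_force: 30.0
```

Emit:
servo_tool:
  commands:
    - [[1, 9, -34, 0, 0, 0, 0], [1, 18, -68, 0, 0, 0, 0], [1, 26, -100, 0, 0, 0, 0], [1, 31, -120, 0, 0, 0, 0], [1, 32, -126, 0, 0, 0, 0]]

```text
time_s: 5.7
tcp_pos: [0.4074, -0.237, 0.1923]
ee_rot: [[-1.0, 0.003, -0.001], [0.003, 1.0, 0.0], [0.001, 0.0, -1.0]]
wrist_force: [0.4, -0.1, -1.1]
gripper_width: 0.613
gripper_force: 30.0
```

Emit:
servo_tool:
  commands:
    - [[1, 0, 0, 20, 0, 0, 0], [1, 0, 0, 50, 0, 0, 0], [1, 0, 0, 80, 0, 0, 0], [1, 0, 0, 105, 0, 0, 0], [1, 0, 0, 120, 0, 0, 0]]

```text
time_s: 6.2
tcp_pos: [0.4075, -0.2345, 0.0707]
ee_rot: [[-1.0, -0.001, -0.003], [-0.001, 1.0, 0.001], [0.003, 0.001, -1.0]]
wrist_force: [0.7, -0.0, -0.9]
gripper_width: 0.614
gripper_force: 30.0
```

Emit:
servo_tool:
  commands:
    - [[1, 0, 0, 3, 0, 0, 0], [1, 0, 0, 6, 0, 0, 0], [1, 0, 0, 9, 0, 0, 0], [1, 0, 0, 11, 0, 0, 0], [1, 0, 0, 11, 0, 0, 0]]

```text
time_s: 6.7
tcp_pos: [0.4091, -0.235, 0.0619]
ee_rot: [[-1.0, 0.0, 0.001], [0.0, 1.0, -0.0], [-0.001, -0.0, -1.0]]
wrist_force: [0.1, -0.6, -1.1]
gripper_width: 0.613
gripper_force: 30.0
```

Emit:
servo_tool:
  commands:
    - [[1, 0, 0, 1, 0, 0, 0], [1, 0, 0, 1, 0, 0, 0], [0.35, 0, 0, 1, 0, 0, 0], [0.3, 0, 0, 1, 0, 0, 0], [0, 0, 0, 1, 0, 0, 0]]

```text
time_s: 7.2
tcp_pos: [0.409, -0.235, 0.0606]
ee_rot: [[-1.0, 0.0, 0.0], [0.0, 1.0, -0.0], [-0.0, -0.0, -1.0]]
wrist_force: [-0.4, 1.0, 0.2]
gripper_width: 0.726
gripper_force: 0.0
```

Emit:
servo_tool:
  commands:
    - [[0, 0, 0, 0, 0, 0, 0], [0, 0, 0, 0, 0, 0, 0], [0, 0, 0, 0, 0, 0, 0], [0, 0, 0, -10, 0, 0, 0], [0, 0, 0, -25, 0, 0, 0]]

```text
time_s: 7.7
tcp_pos: [0.4083, -0.2349, 0.0856]
ee_rot: [[-1.0, 0.0, -0.002], [0.0, 1.0, 0.0], [0.002, 0.0, -1.0]]
wrist_force: [-0.4, -0.3, 0.4]
gripper_width: 0.995
gripper_force: 0.0
```

Emit:
servo_tool:
  commands:
    - [[0, 0, 0, -30, 0, 0, 0], [0, 0, 0, -60, 0, 0, 0], [0, 0, 0, -90, 0, 0, 0], [0, 0, 0, -110, 0, 0, 0], [0, 0, 0, -110, 0, 0, 0]]

```text
time_s: 8.2
tcp_pos: [0.4108, -0.2356, 0.1995]
ee_rot: [[-1.0, -0.0, 0.008], [-0.0, 1.0, -0.002], [-0.008, -0.002, -1.0]]
wrist_force: [0.8, 0.1, -1.0]
gripper_width: 1.004
gripper_force: 0.0
```

```bash
python3 - <<'E'
from h import *
from station import r
import cv2
togo((.486,-.0235,.14,26),(.486,-.0235,.02,26))
c=r.capture('side');d=r.capture('top')
a=c['pixels'][180:350,190:360,::-1]
b=d['pixels'][165:275,252:412,::-1]
a=cv2.resize(a,(595,595),interpolation=cv2.INTER_CUBIC)
cv2.imwrite('pics/d2.png',a)
cv2.imwrite('pics/d3.png',cv2.resize(b,None,fx=5,fy=5,interpolation=cv2.INTER_CUBIC))
E
```

```text
t 8.2 tcp [ 0.4108 -0.2356  0.1995] yaw 0.02 w 1.004 gf 0.0 F [ 0.8  0.1 -1. ]
(0.486, -0.0235, 0.14, 26) [-74.9 212.2  59.6] [-0.0041  0.0072 -0.4534]
(0.486, -0.0235, 0.02, 26) [  0.   0. 120.] [0. 0. 0.]
```

View pics/d2.png

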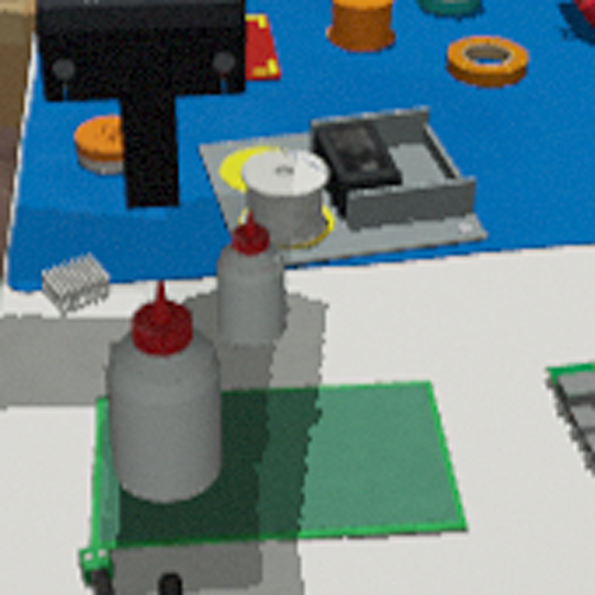

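View pics/d3.png

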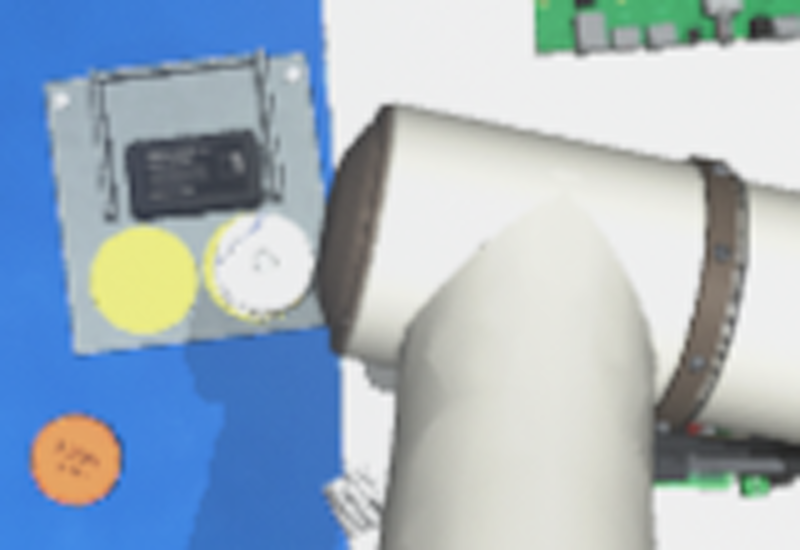

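The bottle stands upright on the front of the mat. The left spot is now clear, centred at (143,280) in d3, and the spool and supply haven't moved. The spool is next.

Emit:
servo_tool:
  commands:
    - [[0, -12, 35, 0, 0, 0, -0.09], [0, -27, 80, 0, 0, 0, -0.18], [0, -42, 125, 0, 0, 0, -0.27], [0, -60, 170, 10, 0, 0, -0.36], [0, -75, 211, 20, 0, 0, -0.45]]

```text
time_s: 8.8
tcp_pos: [0.4838, -0.0221, 0.1745]
ee_rot: [[-0.899, -0.438, -0.001], [-0.438, 0.899, -0.0], [0.001, 0.0, -1.0]]
wrist_force: [1.3, -0.1, 0.6]
gripper_width: 0.996
gripper_force: 0.0
```

Emit:
servo_tool:
  commands:
    - [[0, 0, 0, 10, 0, 0, 0], [0, 0, 0, 40, 0, 0, 0], [0, 0, 0, 70, 0, 0, 0], [0, 0, 0, 90, 0, 0, 0], [0, 0, 0, 90, 0, 0, 0]]

```text
time_s: 9.3
tcp_pos: [0.4806, -0.0251, 0.082]
ee_rot: [[-0.901, -0.433, -0.009], [-0.433, 0.901, -0.002], [0.009, 0.002, -1.0]]
wrist_force: [-0.6, 0.0, 0.4]
gripper_width: 0.997
gripper_force: 0.0
```

```bash
python3 - <<'E'
from h import *
togo((.4865,-.0238,.018,26))
print(crop([(143,280)],.004,5,252,165))
E
```

```text
t 9.3 tcp [ 0.4806 -0.0251  0.082 ] yaw 25.68 w 0.997 gf 0.0 F [-0.6  0.   0.4]
(0.4865, -0.0238, 0.018, 26) [-6.5 -1.5 63.9] [ 0.0023 -0.0094 -0.0055]
[[0.48035399 0.04048533 0.004     ]]
```

Emit:
servo_tool:
  commands:
    - [[0, 0, 0, 0, 0, 0, 0], [0, 0, 0, 0, 0, 0, 0], [0, 0, 0, 0, 0, 0, 0], [0, 0, 0, 0, 0, 0, 0], [0, 0, 0, 0, 0, 0, 0]]

```text
time_s: 9.8
tcp_pos: [0.4842, -0.024, 0.0862]
ee_rot: [[-0.901, -0.435, 0.001], [-0.435, 0.901, 0.0], [-0.001, -0.0, -1.0]]
wrist_force: [0.1, 0.0, -0.1]
gripper_width: 1.0
gripper_force: 0.0
```

```bash
python3 - <<'E'
from h import *
togo((.4865,-.0238,.018,26))
E
```

```text
t 9.8 tcp [ 0.4842 -0.024   0.0862] yaw 25.77 w 1.0 gf 0.0 F [ 0.1  0.  -0.1]
(0.4865, -0.0238, 0.018, 26) [-2.1 -0.8 68.2] [-0.0002  0.0013 -0.004 ]
```

Emit:
servo_tool:
  commands:
    - [[0, -2, -1, 15, 0, 0, 0], [0, -2, -1, 33, 0, 0, 0], [0, -2, -1, 50, 0, 0, 0], [0, -2, -1, 63, 0, 0, 0], [0, -2, -1, 68, 0, 0, 0]]

```text
time_s: 10.3
tcp_pos: [0.4856, -0.0242, 0.0166]
ee_rot: [[-0.901, -0.435, -0.002], [-0.435, 0.901, -0.0], [0.002, 0.0, -1.0]]
wrist_force: [-0.3, -0.2, -0.8]
gripper_width: 1.0
gripper_force: 0.0
```

Emit:
servo_tool:
  commands:
    - [[0, 0, 0, 0, 0, 0, 0], [0.2, 0, 0, 0, 0, 0, 0], [0.3, 0, 0, 0, 0, 0, 0], [0.4, 0, 0, 0, 0, 0, 0], [0.6, 0, 0, 0, 0, 0, 0]]

```text
time_s: 10.8
tcp_pos: [0.4865, -0.024, 0.018]
ee_rot: [[-0.901, -0.435, 0.001], [-0.435, 0.901, 0.0], [-0.001, -0.0, -1.0]]
wrist_force: [-0.0, -0.4, 0.4]
gripper_width: 0.724
gripper_force: 0.0
```

Emit:
servo_tool:
  commands:
    - [[1, 0, 0, 0, 0, 0, 0], [1, 0, 0, 0, 0, 0, 0], [1, 0, 0, 0, 0, 0, 0], [1, 0, 0, 0, 0, 0, 0], [1, 0, 0, 0, 0, 0, 0]]

```text
time_s: 11.3
tcp_pos: [0.4864, -0.0241, 0.0178]
ee_rot: [[-0.901, -0.435, 0.0], [-0.435, 0.901, -0.0], [-0.0, -0.0, -1.0]]
wrist_force: [-0.4, 0.4, 4.0]
gripper_width: 0.573
gripper_force: 31.8
```

Emit:
servo_tool:
  commands:
    - [[1, 0, 0, -5, 0, 0, 0], [1, 0, 0, -20, 0, 0, 0], [1, 0, 0, -50, 0, 0, 0], [1, 0, 0, -90, 0, 0, 0], [1, 0, 0, -130, 0, 0, 0]]

```text
time_s: 11.8
tcp_pos: [0.4849, -0.0242, 0.1479]
ee_rot: [[-0.901, -0.434, -0.003], [-0.434, 0.901, -0.0], [0.003, 0.001, -1.0]]
wrist_force: [1.1, 0.4, -2.9]
gripper_width: 0.568
gripper_force: 30.3
```

```bash
python3 - <<'E'
from h import *
togo((.507,-.255,.15,0),(.507,-.255,.017,0))
E
```

```text
t 11.8 tcp [ 0.4849 -0.0242  0.1479] yaw 25.75 w 0.568 gf 30.3 F [ 1.1  0.4 -2.9]
(0.507, -0.255, 0.15, 0) [  80.4 -217.5   -2.1] [ 0.0005 -0.0031  0.4495]
(0.507, -0.255, 0.017, 0) [  0.   0. 133.] [0. 0. 0.]
```

```bash
python3 - <<'E'
from h import *
from station import r
import cv2
c=r.capture('side')
cv2.imwrite('pics/d4.png',cv2.resize(c['pixels'][130:270,190:360,::-1],None,fx=4,fy=4,interpolation=cv2.INTER_CUBIC))
E
```

```text
(no output)
```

View pics/d4.png

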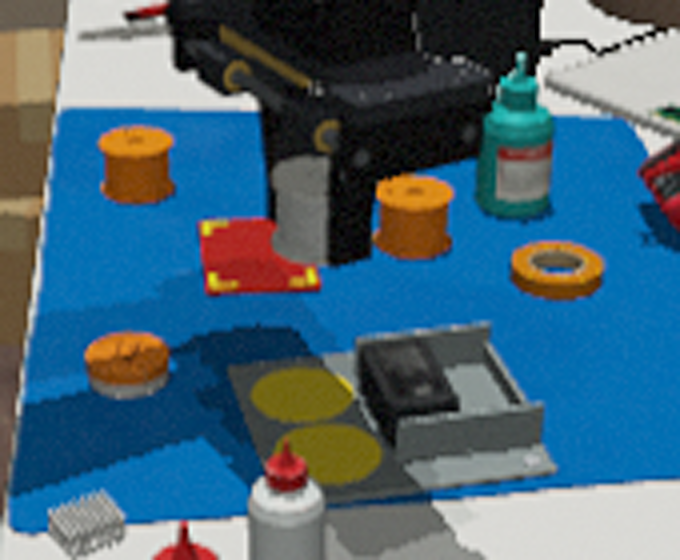

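The spool hangs upright between the fingers at (305,215), both spots are clear and the supply hasn't moved. I'll carry it to the mat.

Emit:
servo_tool:
  commands:
    - [[1, 10, -25, 0, 0, 0, 0.09], [1, 27, -70, 0, 0, 0, 0.18], [1, 43, -115, 0, 0, 0, 0.27], [1, 60, -160, 0, 0, 0, 0.36], [1, 75, -200, 0, 0, 0, 0.45]]

```text
time_s: 12.35
tcp_pos: [0.5049, -0.2385, 0.1466]
ee_rot: [[-1.0, 0.005, -0.001], [0.005, 1.0, 0.001], [0.002, 0.001, -1.0]]
wrist_force: [1.0, 0.6, -1.5]
gripper_width: 0.57
gripper_force: 30.7
```

Emit:
servo_tool:
  commands:
    - [[1, 0, 0, 0, 0, 0, 0], [1, 0, 0, 0, 0, 0, 0], [1, 0, 0, 0, 0, 0, 0], [1, 0, 0, 0, 0, 0, 0], [1, 0, 0, 0, 0, 0, 0]]

```text
time_s: 12.85
tcp_pos: [0.5057, -0.2356, 0.1477]
ee_rot: [[-1.0, -0.002, 0.0], [-0.002, 1.0, 0.0], [-0.0, 0.0, -1.0]]
wrist_force: [0.3, -1.3, -1.6]
gripper_width: 0.571
gripper_force: 31.1
```

```bash
python3 - <<'E'
from h import *
togo((.507,-.255,.03,0))
E
```

```text
t 12.85 tcp [ 0.5057 -0.2356  0.1477] yaw 0.1 w 0.571 gf 31.1 F [ 0.3 -1.3 -1.6]
(0.507, -0.255, 0.03, 0) [ -1.3 -19.4 117.7] [0.0001 0.0001 0.0018]
```

Emit:
servo_tool:
  commands:
    - [[1, -1, -10, 15, 0, 0, 0], [1, -1, -19, 45, 0, 0, 0], [1, -1, -19, 80, 0, 0, 0], [1, -1, -19, 108, 0, 0, 0], [1, -1, -19, 120, 0, 0, 0]]

```text
time_s: 13.35
tcp_pos: [0.5043, -0.2554, 0.0238]
ee_rot: [[-1.0, 0.001, -0.006], [0.001, 1.0, 0.002], [0.006, 0.002, -1.0]]
wrist_force: [-0.8, -1.0, -2.4]
gripper_width: 0.573
gripper_force: 31.1
```

Emit:
servo_tool:
  commands:
    - [[1, 0, 0, 3, 0, 0, 0], [1, 0, 0, 6, 0, 0, 0], [1, 0, 0, 9, 0, 0, 0], [1, 0, 0, 11, 0, 0, 0], [1, 0, 0, 11, 0, 0, 0]]

```text
time_s: 13.85
tcp_pos: [0.5069, -0.2558, 0.0171]
ee_rot: [[-1.0, 0.0, 0.001], [0.0, 1.0, -0.0], [-0.001, -0.0, -1.0]]
wrist_force: [-0.6, 1.2, -2.0]
gripper_width: 0.574
gripper_force: 31.1
```

Next I'll lower it the last bit, release and lift slowly.

Emit:
servo_tool:
  commands:
    - [[1, 0, 0, 1, 0, 0, 0], [1, 0, 0, 1, 0, 0, 0], [0.4, 0, 0, 1, 0, 0, 0], [0.35, 0, 0, 1, 0, 0, 0], [0.3, 0, 0, 1, 0, 0, 0]]

```text
time_s: 14.35
tcp_pos: [0.507, -0.2559, 0.0159]
ee_rot: [[-1.0, 0.0, 0.001], [0.0, 1.0, -0.0], [-0.001, -0.0, -1.0]]
wrist_force: [-1.3, 1.2, 0.5]
gripper_width: 0.663
gripper_force: 0.0
```

Emit:
servo_tool:
  commands:
    - [[0, 0, 0, 0, 0, 0, 0], [0, 0, 0, 0, 0, 0, 0], [0, 0, 0, 0, 0, 0, 0], [0, 0, 0, 0, 0, 0, 0], [0, 0, 0, -10, 0, 0, 0]]

```text
time_s: 14.85
tcp_pos: [0.5055, -0.2555, 0.0247]
ee_rot: [[-1.0, 0.0, -0.003], [0.0, 1.0, 0.001], [0.003, 0.001, -1.0]]
wrist_force: [0.6, -0.2, -0.3]
gripper_width: 0.984
gripper_force: 0.0
```

Emit:
servo_tool:
  commands:
    - [[0, 0, 0, -20, 0, 0, 0], [0, 0, 0, -50, 0, 0, 0], [0, 0, 0, -90, 0, 0, 0], [0, 0, 0, -130, 0, 0, 0], [0, 0, 0, -140, 0, 0, 0]]

```text
time_s: 15.35
tcp_pos: [0.5092, -0.2567, 0.1717]
ee_rot: [[-1.0, -0.001, 0.01], [-0.001, 1.0, -0.003], [-0.01, -0.003, -1.0]]
wrist_force: [0.5, -0.3, 0.6]
gripper_width: 0.998
gripper_force: 0.0
```

```bash
python3 - <<'E'
from h import *
from station import r
import cv2
togo((.536,.0145,.15,97.5),(.536,.0145,.15,-82.5))
print(r.sense()['joints'])
c=r.capture('side')
pickle.dump(c,open('pics/side5.pkl','wb'))
cv2.imwrite('pics/d5.png',cv2.resize(c['pixels'][180:350,190:360,::-1],(595,595),interpolation=cv2.INTER_CUBIC))
E
```

```text
t 15.35 tcp [ 0.5092 -0.2567  0.1717] yaw 0.05 w 0.998 gf 0.0 F [ 0.5 -0.3  0.6]
(0.536, 0.0145, 0.15, 97.5) [-26.8 271.3  21. ] [-0.0111  0.0046 -1.7008]
(0.536, 0.0145, 0.15, -82.5) [0. 0. 0.] [0.     0.     3.1416]
[-10.43311303  19.44912441 -13.00828554   0.10725556 -56.94004851
 -79.57670586]
```

View pics/d5.png

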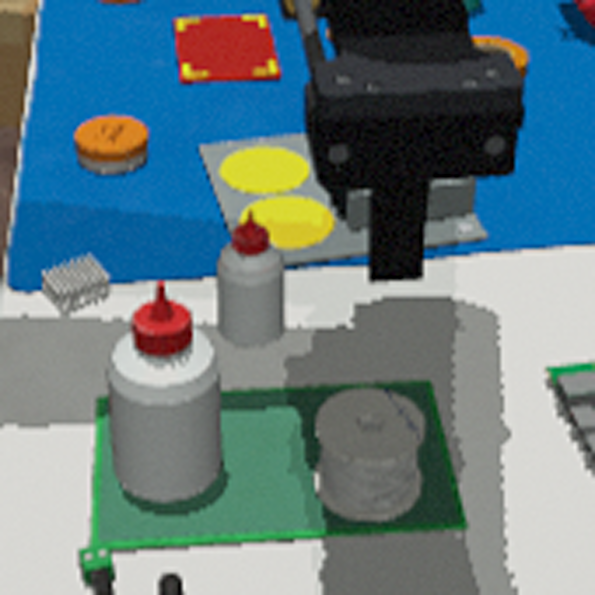

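Bottle (165,410) and spool (370,455) both stand upright on the mat. The supply is next.

Emit:
servo_tool:
  commands:
    - [[0, -5, 45, 0, 0, 0, -0.14], [0, -10, 90, 0, 0, 0, -0.28], [0, -15, 140, 0, 0, 0, -0.42], [0, -20, 190, 0, 0, 0, -0.56], [0, -25, 238, 0, 0, 0, -0.7]]

```text
time_s: 15.9
tcp_pos: [0.5307, -0.016, 0.1647]
ee_rot: [[-0.761, -0.648, -0.002], [-0.648, 0.761, -0.0], [0.002, 0.001, -1.0]]
wrist_force: [1.5, 0.2, -0.1]
gripper_width: 0.998
gripper_force: 0.0
```

Emit:
servo_tool:
  commands:
    - [[0.1, 0, 0, 0, 0, 0, -0.14], [0.2, 0, 0, 0, 0, 0, -0.28], [0.3, 0, 0, 0, 0, 0, -0.42], [0.3, 0, 0, 0, 0, 0, -0.56], [0.3, 0, 0, 0, 0, 0, -0.7]]

```text
time_s: 16.4
tcp_pos: [0.5307, -0.0178, 0.1644]
ee_rot: [[-0.165, -0.986, -0.002], [-0.986, 0.165, -0.0], [0.001, 0.002, -1.0]]
wrist_force: [-0.3, -0.3, -0.3]
gripper_width: 0.716
gripper_force: 0.0
```

Emit:
servo_tool:
  commands:
    - [[0.3, 0, 0, 0, 0, 0, -0.14], [0.3, 0, 0, 0, 0, 0, -0.28], [0.3, 0, 0, 0, 0, 0, -0.303], [0.3, 0, 0, 0, 0, 0, -0.303], [0.3, 0, 0, 0, 0, 0, -0.303]]

```text
time_s: 16.9
tcp_pos: [0.5313, -0.0178, 0.1652]
ee_rot: [[0.13, -0.992, -0.001], [-0.992, -0.13, -0.0], [0.0, 0.001, -1.0]]
wrist_force: [0.5, -0.4, 1.1]
gripper_width: 0.698
gripper_force: 0.0
```

```bash
python3 - <<'E'
from h import *
togo((.537,.0145,.09,97.7),(.537,.0145,.02,97.7))
E
```

```text
t 16.9 tcp [ 0.5313 -0.0178  0.1652] yaw 97.45 w 0.698 gf 0.0 F [ 0.5 -0.4  1.1]
(0.537, 0.0145, 0.09, 97.7) [-31.3  -9.9  75.2] [ 0.0009 -0.     -0.0044]
(0.537, 0.0145, 0.02, 97.7) [ 0.  0. 70.] [0. 0. 0.]
```

Emit:
servo_tool:
  commands:
    - [[0.3, -15, -5, 0, 0, 0, 0], [0.3, -31, -10, 0, 0, 0, 0], [0.3, -31, -10, 25, 0, 0, 0], [0.3, -31, -10, 55, 0, 0, 0], [0.3, -31, -10, 75, 0, 0, 0]]

```text
time_s: 17.4
tcp_pos: [0.537, 0.0157, 0.0889]
ee_rot: [[0.132, -0.991, -0.001], [-0.991, -0.132, 0.0], [-0.0, 0.001, -1.0]]
wrist_force: [-0.2, -0.3, -0.3]
gripper_width: 0.701
gripper_force: 0.0
```

Emit:
servo_tool:
  commands:
    - [[0.3, 0, 0, 0, 0, 0, 0], [0.3, 0, 0, 0, 0, 0, 0], [0.3, 0, 0, 0, 0, 0, 0], [0.3, 0, 0, 0, 0, 0, 0], [0.3, 0, 0, 0, 0, 0, 0]]

```text
time_s: 17.9
tcp_pos: [0.538, 0.0145, 0.0916]
ee_rot: [[0.132, -0.991, 0.002], [-0.991, -0.132, 0.001], [-0.0, -0.002, -1.0]]
wrist_force: [-0.7, 0.1, -0.1]
gripper_width: 0.7
gripper_force: 0.0
```

```bash
python3 - <<'E'
from h import *
from station import r
import cv2
togo((.537,.0145,.02,97.7))
c=r.capture('side')
cv2.imwrite('pics/d6.png',cv2.resize(c['pixels'][180:290,210:340,::-1],(650,550),interpolation=cv2.INTER_CUBIC))
E
```

```text
t 17.9 tcp [0.538  0.0145 0.0916] yaw 97.56 w 0.7 gf 0.0 F [-0.7  0.1 -0.1]
(0.537, 0.0145, 0.02, 97.7) [-0.1  1.2 71.6] [-0.0021  0.0004 -0.0025]
```

View pics/d6.png

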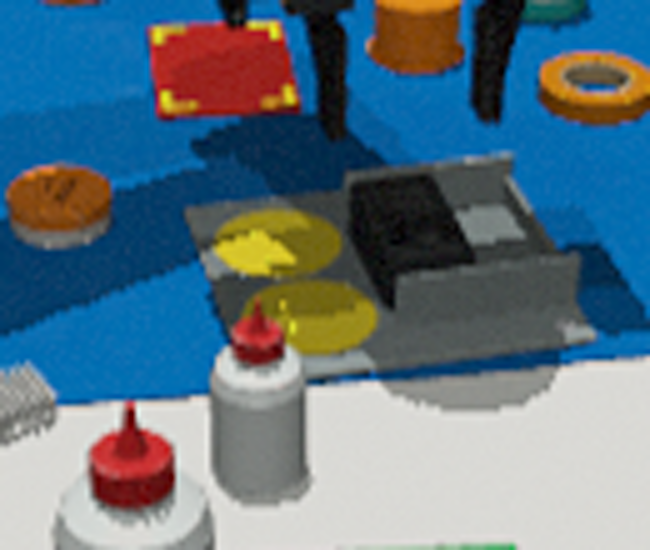

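The fingers straddle the supply: tips at (335,130) and (487,115), supply centre at about (410,225). I'll go down.

Emit:
servo_tool:
  commands:
    - [[0.3, 0, 1, 15, 0, 0, 0], [0.3, 0, 1, 35, 0, 0, 0], [0.3, 0, 1, 52, 0, 0, 0], [0.3, 0, 1, 65, 0, 0, 0], [0.3, 0, 1, 71, 0, 0, 0]]

```text
time_s: 18.45
tcp_pos: [0.536, 0.0139, 0.0187]
ee_rot: [[0.131, -0.991, -0.002], [-0.991, -0.131, -0.0], [0.0, 0.002, -1.0]]
wrist_force: [0.0, 0.1, 0.6]
gripper_width: 0.699
gripper_force: 0.0
```

Emit:
servo_tool:
  commands:
    - [[0.3, 0, 0, 0, 0, 0, 0], [0.4, 0, 0, 0, 0, 0, 0], [0.45, 0, 0, 0, 0, 0, 0], [0.5, 0, 0, 0, 0, 0, 0], [1, 0, 0, 0, 0, 0, 0]]

```text
time_s: 18.95
tcp_pos: [0.5374, 0.0144, 0.0203]
ee_rot: [[0.132, -0.991, 0.002], [-0.991, -0.132, 0.001], [-0.0, -0.002, -1.0]]
wrist_force: [1.8, 0.3, 1.4]
gripper_width: 0.479
gripper_force: 3.8
```

Emit:
servo_tool:
  commands:
    - [[1, 0, 0, 0, 0, 0, 0], [1, 0, 0, 0, 0, 0, 0], [1, 0, 0, 0, 0, 0, 0], [1, 0, 0, 0, 0, 0, 0], [1, 0, 0, 0, 0, 0, 0]]

```text
time_s: 19.45
tcp_pos: [0.5374, 0.0144, 0.0203]
ee_rot: [[0.132, -0.991, 0.002], [-0.991, -0.132, 0.0], [-0.0, -0.002, -1.0]]
wrist_force: [1.3, 0.4, 5.6]
gripper_width: 0.483
gripper_force: 30.0
```

```bash
python3 - <<'E'
from h import *
togo((.537,.0145,.12,97.7),(.4645,.228,.12,91.6))
E
```

```text
t 19.45 tcp [0.5374 0.0144 0.0203] yaw 97.59 w 0.483 gf 30.0 F [1.3 0.4 5.6]
(0.537, 0.0145, 0.12, 97.7) [ -0.2   0.2 -99.7] [-0.0021  0.0002 -0.002 ]
(0.4645, 0.228, 0.12, 91.6) [-221.3   43.2    0. ] [0.     0.     0.1065]
```

Emit:
servo_tool:
  commands:
    - [[1, 0, 0, -5, 0, 0, 0], [1, 0, 0, -20, 0, 0, 0], [1, 0, 0, -45, 0, 0, 0], [1, 0, 0, -75, 0, 0, 0], [1, 0, 0, -100, 0, 0, 0]]

```text
time_s: 19.95
tcp_pos: [0.5353, 0.0139, 0.1201]
ee_rot: [[0.131, -0.991, -0.003], [-0.991, -0.131, -0.0], [0.0, 0.003, -1.0]]
wrist_force: [-0.2, 0.9, -1.0]
gripper_width: 0.48
gripper_force: 30.0
```

Emit:
servo_tool:
  commands:
    - [[1, -20, 4, 0, 0, 0, 0], [1, -55, 11, 0, 0, 0, 0.03], [1, -95, 19, 0, 0, 0, 0.06], [1, -135, 27, 0, 0, 0, 0.09], [1, -175, 35, 0, 0, 0, 0.105]]

```text
time_s: 20.45
tcp_pos: [0.4769, 0.1835, 0.1188]
ee_rot: [[0.025, -1.0, -0.003], [-1.0, -0.025, -0.001], [0.001, 0.003, -1.0]]
wrist_force: [1.4, 0.4, -1.7]
gripper_width: 0.48
gripper_force: 30.0
```

Emit:
servo_tool:
  commands:
    - [[1, -20, 4, 0, 0, 0, 0], [1, -40, 4, 0, 0, 0, 0], [1, -46, 4, 0, 0, 0, 0], [1, -46, 4, 0, 0, 0, 0], [1, -46, 4, 0, 0, 0, 0]]

```text
time_s: 20.95
tcp_pos: [0.473, 0.2278, 0.119]
ee_rot: [[0.026, -1.0, -0.002], [-1.0, -0.026, -0.001], [0.001, 0.002, -1.0]]
wrist_force: [-0.8, -1.0, -2.4]
gripper_width: 0.477
gripper_force: 30.0
```

```bash
python3 - <<'E'
from h import *
togo((.4645,.228,.03,91.6))
print(crop([(298*.7,263*.7)],.04,1,0,0))
E
```

```text
t 20.95 tcp [0.473  0.2278 0.119 ] yaw 91.5 w 0.477 gf 30.0 F [-0.8 -1.  -2.4]
(0.4645, 0.228, 0.03, 91.6) [-0.5  8.3 89. ] [ 0.0017 -0.0011 -0.0017]
[[0.57172692 0.23934407 0.04      ]]
```

Emit:
servo_tool:
  commands:
    - [[1, 0, 8, 15, 0, 0, 0], [1, 0, 8, 40, 0, 0, 0], [1, 0, 8, 65, 0, 0, 0], [1, 0, 8, 85, 0, 0, 0], [1, 0, 8, 91, 0, 0, 0]]

```text
time_s: 21.45
tcp_pos: [0.4643, 0.2264, 0.0265]
ee_rot: [[0.025, -1.0, -0.004], [-1.0, -0.025, -0.003], [0.003, 0.004, -1.0]]
wrist_force: [1.0, -1.1, -0.4]
gripper_width: 0.479
gripper_force: 30.0
```

Emit:
servo_tool:
  commands:
    - [[1, 0, 0, 3, 0, 0, 0], [1, 0, 0, 6, 0, 0, 0], [1, 0, 0, 8, 0, 0, 0], [1, 0, 0, 8, 0, 0, 0], [1, 0, 0, 8, 0, 0, 0]]

```text
time_s: 21.95
tcp_pos: [0.4658, 0.2289, 0.0211]
ee_rot: [[0.027, -1.0, 0.001], [-1.0, -0.027, 0.001], [-0.001, -0.001, -1.0]]
wrist_force: [0.5, 0.6, -1.4]
gripper_width: 0.479
gripper_force: 30.0
```

Emit:
servo_tool:
  commands:
    - [[1, 0, 0, 1, 0, 0, 0], [1, 0, 0, 1, 0, 0, 0], [0.48, 0, 0, 1, 0, 0, 0], [0.4, 0, 0, 1, 0, 0, 0], [0.3, 0, 0, 1, 0, 0, 0]]

```text
time_s: 22.45
tcp_pos: [0.4655, 0.2287, 0.0195]
ee_rot: [[0.027, -1.0, -0.0], [-1.0, -0.027, -0.0], [0.0, 0.0, -1.0]]
wrist_force: [0.1, -0.0, -0.6]
gripper_width: 0.616
gripper_force: 0.0
```

Emit:
servo_tool:
  commands:
    - [[0.3, 0, 0, 0, 0, 0, 0], [0.3, 0, 0, 0, 0, 0, 0], [0.3, 0, 0, 0, 0, 0, 0], [0.3, 0, 0, -10, 0, 0, 0], [0.3, 0, 0, -25, 0, 0, 0]]

```text
time_s: 22.95
tcp_pos: [0.4651, 0.2283, 0.0446]
ee_rot: [[0.027, -1.0, -0.002], [-1.0, -0.027, -0.001], [0.001, 0.002, -1.0]]
wrist_force: [0.7, 0.1, -0.0]
gripper_width: 0.698
gripper_force: 0.0
```

Emit:
servo_tool:
  commands:
    - [[0.3, 0, 0, -30, 0, 0, 0], [0.3, 0, 0, -60, 0, 0, 0], [0.3, 0, 0, -90, 0, 0, 0], [0, 0, 0, -125, 0, 0, 0], [0, 0, 0, -140, 0, 0, 0]]

```text
time_s: 23.45
tcp_pos: [0.4668, 0.2295, 0.189]
ee_rot: [[0.028, -1.0, 0.006], [-1.0, -0.028, 0.004], [-0.004, -0.006, -1.0]]
wrist_force: [-0.0, -0.2, 0.3]
gripper_width: 0.804
gripper_force: 0.0
```

Emit:
servo_tool:
  commands:
    - [[0, 40, 0, 0, 0, 0, 0.14], [0, 80, 0, 0, 0, 0, 0.28], [0, 125, 0, 0, 0, 0, 0.42], [0, 170, 0, 0, 0, 0, 0.56], [0, 215, 0, 0, 0, 0, 0.7]]

```text
time_s: 23.95
tcp_pos: [0.471, 0.0121, 0.1855]
ee_rot: [[-0.627, -0.779, 0.001], [-0.779, 0.627, 0.0], [-0.001, -0.001, -1.0]]
wrist_force: [2.2, -0.2, -0.2]
gripper_width: 1.0
gripper_force: 0.0
```

```bash
python3 - <<'E'
from h import *
from station import r
import cv2
togo((.507,-.255,.18,0))
c=r.capture('top');s=r.capture('side')
pickle.dump((c,s),open('pics/p7.pkl','wb'))
a=cv2.resize(c['pixels'][200:250,182:242,::-1],(480,400),interpolation=cv2.INTER_CUBIC)
b=cv2.resize(s['pixels'][170:345,200:330,::-1],(297,400),interpolation=cv2.INTER_CUBIC)
cv2.imwrite('pics/d7.png',np.hstack([a,b]))
E
```

```text
t 23.95 tcp [0.471  0.0121 0.1855] yaw 51.16 w 1.0 gf 0.0 F [ 2.2 -0.2 -0.2]
(0.507, -0.255, 0.18, 0) [ 185.5 -195.6    5.5] [-2.000e-04  1.400e-03  8.928e-01]
```

View pics/d7.png

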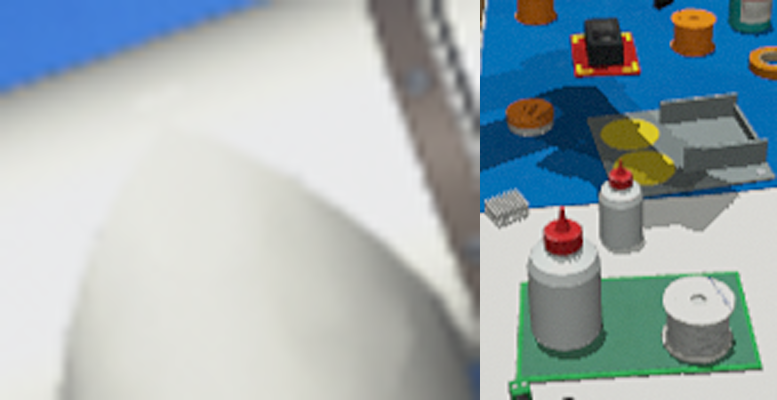

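The supply sits on the plate at (603,45) in the side crop. Bottle and spool still stand on the mat, and the arm blocks the top view. I'll move over the spool and check the supply from above there.

Emit:
servo_tool:
  commands:
    - [[0, 30, -32, 0, 0, 0, 0.14], [0, 60, -64, 0, 0, 0, 0.28], [0, 92, -97, 0, 0, 0, 0.42], [0, 124, -130, 0, 0, 0, 0.56], [0, 155, -163, 0, 0, 0, 0.7]]

```text
time_s: 24.55
tcp_pos: [0.5024, -0.2105, 0.1854]
ee_rot: [[-0.981, -0.192, 0.001], [-0.192, 0.981, -0.0], [-0.001, -0.0, -1.0]]
wrist_force: [0.4, 0.6, -0.1]
gripper_width: 1.0
gripper_force: 0.0
```

Emit:
servo_tool:
  commands:
    - [[0, 0, 0, 0, 0, 0, 0.14], [0, 0, 0, 0, 0, 0, 0.193], [0, 0, 0, 0, 0, 0, 0.193], [0, 0, 0, 0, 0, 0, 0.193], [0, 0, 0, 0, 0, 0, 0.193]]

```text
time_s: 25.05
tcp_pos: [0.5023, -0.2086, 0.1849]
ee_rot: [[-1.0, -0.007, 0.001], [-0.007, 1.0, -0.0], [-0.001, -0.0, -1.0]]
wrist_force: [-0.5, -0.8, -0.1]
gripper_width: 0.998
gripper_force: 0.0
```

```bash
python3 - <<'E'
from h import *
from station import r
import cv2
s=pickle.load(open('pics/p7.pkl','rb'))[1]
print('spool',bp(295.8,301.2,.040,s))
togo((.507,-.256,.016,0))
c=r.capture('top')
cv2.imwrite('pics/d8.png',cv2.resize(c['pixels'][200:250,182:242,::-1],(480,400),interpolation=cv2.INTER_CUBIC))
E
```

```text
spool [ 0.50848378 -0.25838114  0.04      ]
t 25.05 tcp [ 0.5023 -0.2086  0.1849] yaw 0.38 w 0.998 gf 0.0 F [-0.5 -0.8 -0.1]
(0.507, -0.256, 0.016, 0) [ -4.3 -47.5 168.9] [-0.0001  0.0005  0.0066]
```

View pics/d8.png

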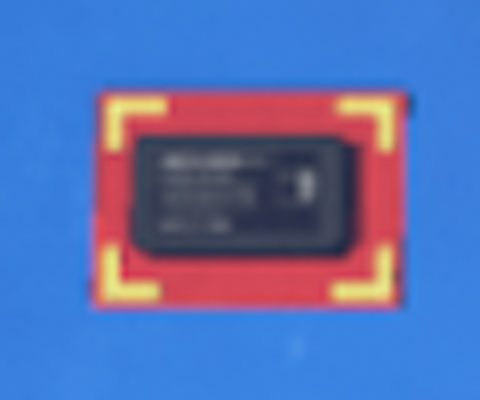

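The supply is centred and lined up: (245,196) against the plate's centre at (250,199). I'll fetch the spool.

Emit:
servo_tool:
  commands:
    - [[0, -4, -25, 10, 0, 0, 0], [0, -4, -47, 40, 0, 0, 0], [0, -4, -47, 75, 0, 0, 0], [0, -4, -47, 95, 0, 0, 0], [0, -4, -47, 95, 0, 0, 0]]

```text
time_s: 25.6
tcp_pos: [0.5042, -0.2553, 0.0865]
ee_rot: [[-1.0, -0.005, -0.007], [-0.005, 1.0, 0.002], [0.007, 0.002, -1.0]]
wrist_force: [-0.2, -0.2, 0.6]
gripper_width: 1.003
gripper_force: 0.0
```

Emit:
servo_tool:
  commands:
    - [[0, 0, 0, 20, 0, 0, 0], [0, 0, 0, 40, 0, 0, 0], [0, 0, 0, 60, 0, 0, 0], [0, 0, 0, 73, 0, 0, 0], [0, 0, 0, 73, 0, 0, 0]]

```text
time_s: 26.1
tcp_pos: [0.506, -0.2557, 0.0159]
ee_rot: [[-1.0, -0.006, -0.002], [-0.006, 1.0, 0.0], [0.002, 0.0, -1.0]]
wrist_force: [-0.6, 1.2, -0.7]
gripper_width: 1.002
gripper_force: 0.0
```

Emit:
servo_tool:
  commands:
    - [[0.2, 0, 0, 0, 0, 0, 0], [0.3, 0, 0, 0, 0, 0, 0], [0.4, 0, 0, 0, 0, 0, 0], [0.6, 0, 0, 0, 0, 0, 0], [1, 0, 0, 0, 0, 0, 0]]

```text
time_s: 26.6
tcp_pos: [0.5066, -0.2561, 0.017]
ee_rot: [[-1.0, -0.005, 0.001], [-0.005, 1.0, -0.0], [-0.001, -0.0, -1.0]]
wrist_force: [0.8, -0.5, -0.1]
gripper_width: 0.63
gripper_force: 0.0
```

Emit:
servo_tool:
  commands:
    - [[1, 0, 0, 0, 0, 0, 0], [1, 0, 0, 0, 0, 0, 0], [1, 0, 0, 0, 0, 0, 0], [1, 0, 0, 0, 0, 0, 0], [1, 0, 0, 0, 0, 0, 0]]

```text
time_s: 27.1
tcp_pos: [0.5065, -0.256, 0.0168]
ee_rot: [[-1.0, -0.005, 0.0], [-0.005, 1.0, -0.0], [-0.0, -0.0, -1.0]]
wrist_force: [-1.4, 1.3, 3.1]
gripper_width: 0.565
gripper_force: 30.0
```

```bash
python3 - <<'E'
from h import *
togo((.4864,-.0241,.14,26))
E
```

```text
t 27.1 tcp [ 0.5065 -0.256   0.0168] yaw 0.28 w 0.565 gf 30.0 F [-1.4  1.3  3.1]
(0.4864, -0.0241, 0.14, 26) [  18.9  232.  -123.3] [-1.000e-04  2.000e-04 -4.489e-01]
```

Emit:
servo_tool:
  commands:
    - [[1, 0, 0, -5, 0, 0, 0], [1, 0, 0, -20, 0, 0, 0], [1, 0, 0, -50, 0, 0, 0], [1, 0, 0, -90, 0, 0, 0], [1, 0, 0, -125, 0, 0, 0]]

```text
time_s: 27.6
tcp_pos: [0.5058, -0.256, 0.1424]
ee_rot: [[-1.0, -0.005, -0.001], [-0.005, 1.0, 0.0], [0.001, 0.0, -1.0]]
wrist_force: [0.9, -0.1, -1.9]
gripper_width: 0.569
gripper_force: 29.6
```

Emit:
servo_tool:
  commands:
    - [[1, 2, 25, 0, 0, 0, -0.09], [1, 6, 70, 0, 0, 0, -0.18], [1, 10, 115, 0, 0, 0, -0.27], [1, 15, 160, 0, 0, 0, -0.36], [1, 19, 205, 0, 0, 0, -0.449]]

```text
time_s: 28.1
tcp_pos: [0.4852, -0.0498, 0.1411]
ee_rot: [[-0.898, -0.441, -0.001], [-0.441, 0.898, 0.0], [0.001, 0.001, -1.0]]
wrist_force: [1.0, 0.3, -1.7]
gripper_width: 0.569
gripper_force: 29.6
```

Emit:
servo_tool:
  commands:
    - [[1, 0, 0, 0, 0, 0, 0], [1, 0, 0, 0, 0, 0, 0], [1, 0, 0, 0, 0, 0, 0], [1, 0, 0, 0, 0, 0, 0], [1, 0, 0, 0, 0, 0, 0]]

```text
time_s: 28.6
tcp_pos: [0.4863, -0.0522, 0.1413]
ee_rot: [[-0.9, -0.436, -0.001], [-0.436, 0.9, -0.0], [0.001, 0.0, -1.0]]
wrist_force: [0.2, 0.5, -2.4]
gripper_width: 0.564
gripper_force: 29.6
```

```bash
python3 - <<'E'
from h import *
togo((.4864,-.0241,.03,26))
E
```

```text
t 28.6 tcp [ 0.4863 -0.0522  0.1413] yaw 25.87 w 0.564 gf 29.6 F [ 0.2  0.5 -2.4]
(0.4864, -0.0241, 0.03, 26) [-12.4  25.3 111.3] [ 0.0001 -0.0005 -0.0022]
```

Emit:
servo_tool:
  commands:
    - [[1, -6, 12, 5, 0, 0, 0], [1, -12, 25, 20, 0, 0, 0], [1, -12, 25, 50, 0, 0, 0], [1, -12, 25, 85, 0, 0, 0], [1, -12, 25, 108, 0, 0, 0]]

```text
time_s: 29.1
tcp_pos: [0.4852, -0.0234, 0.0315]
ee_rot: [[-0.899, -0.438, -0.002], [-0.438, 0.899, -0.0], [0.002, 0.001, -1.0]]
wrist_force: [-0.9, -0.1, -1.8]
gripper_width: 0.564
gripper_force: 29.6
```

Emit:
servo_tool:
  commands:
    - [[1, 0, 0, 3, 0, 0, 0], [1, 0, 0, 6, 0, 0, 0], [1, 0, 0, 9, 0, 0, 0], [1, 0, 0, 12, 0, 0, 0], [1, 0, 0, 13, 0, 0, 0]]

```text
time_s: 29.6
tcp_pos: [0.4867, -0.0233, 0.0211]
ee_rot: [[-0.899, -0.438, 0.001], [-0.438, 0.899, 0.0], [-0.002, -0.0, -1.0]]
wrist_force: [0.3, 0.1, -1.9]
gripper_width: 0.568
gripper_force: 29.6
```

Emit:
servo_tool:
  commands:
    - [[1, 0, 0, 0, 0, 0, 0], [1, 0, 0, 0, 0, 0, 0], [1, 0, 0, 0.5, 0, 0, 0], [1, 0, 0, 1, 0, 0, 0], [1, 0, 0, 1, 0, 0, 0]]

```text
time_s: 30.1
tcp_pos: [0.4862, -0.0234, 0.0195]
ee_rot: [[-0.899, -0.438, -0.0], [-0.438, 0.899, 0.0], [0.0, 0.0, -1.0]]
wrist_force: [0.4, 0.4, -3.2]
gripper_width: 0.565
gripper_force: 29.6
```

Emit:
servo_tool:
  commands:
    - [[1, 0, 0, 1, 0, 0, 0], [1, 0, 0, 1, 0, 0, 0], [0.4, 0, 0, 1, 0, 0, 0], [0.35, 0, 0, 1, 0, 0, 0], [0.3, 0, 0, 1, 0, 0, 0]]

```text
time_s: 30.6
tcp_pos: [0.4867, -0.0233, 0.0187]
ee_rot: [[-0.899, -0.438, 0.001], [-0.438, 0.899, 0.0], [-0.001, -0.0, -1.0]]
wrist_force: [1.1, 0.4, -0.2]
gripper_width: 0.666
gripper_force: 0.0
```

Emit:
servo_tool:
  commands:
    - [[0, 0, 0, 0, 0, 0, 0], [0, 0, 0, 0, 0, 0, 0], [0, 0, 0, 0, 0, 0, 0], [0, 0, 0, 0, 0, 0, 0], [0, 0, 0, -10, 0, 0, 0]]

```text
time_s: 31.1
tcp_pos: [0.4852, -0.0236, 0.0279]
ee_rot: [[-0.899, -0.438, -0.003], [-0.438, 0.899, -0.001], [0.003, 0.001, -1.0]]
wrist_force: [0.5, -0.0, -0.4]
gripper_width: 0.983
gripper_force: 0.0
```

Emit:
servo_tool:
  commands:
    - [[0, 0, 0, -20, 0, 0, 0], [0, 0, 0, -50, 0, 0, 0], [0, 0, 0, -90, 0, 0, 0], [0, 0, 0, -130, 0, 0, 0], [0, 0, 0, -170, 0, 0, 0]]

```text
time_s: 31.6
tcp_pos: [0.4858, -0.0235, 0.201]
ee_rot: [[-0.899, -0.438, 0.001], [-0.438, 0.899, 0.0], [-0.001, -0.0, -1.0]]
wrist_force: [-0.1, -0.0, 0.0]
gripper_width: 1.003
gripper_force: 0.0
```

```bash
python3 - <<'E'
from h import *
togo((.4085,-.235,.2,0),(.4085,-.235,.061,0))
E
```

```text
t 31.6 tcp [ 0.4858 -0.0235  0.201 ] yaw 26.0 w 1.003 gf 0.0 F [-0.1 -0.   0. ]
(0.4085, -0.235, 0.2, 0) [ 162.2 -156.2    0.9] [-0.      0.0009  0.4539]
(0.4085, -0.235, 0.061, 0) [  0.   0. 139.] [0. 0. 0.]
```

Emit:
servo_tool:
  commands:
    - [[0, 32, -31, 0, 0, 0, 0.09], [0, 65, -62, 0, 0, 0, 0.18], [0, 97, -93, 0, 0, 0, 0.27], [0, 130, -125, 0, 0, 0, 0.36], [0, 162, -156, 0, 0, 0, 0.454]]

```text
time_s: 32.1
tcp_pos: [0.408, -0.2361, 0.1996]
ee_rot: [[-1.0, 0.004, 0.001], [0.004, 1.0, -0.0], [-0.001, -0.0, -1.0]]
wrist_force: [0.1, -0.9, -0.1]
gripper_width: 1.0
gripper_force: 0.0
```

Emit:
servo_tool:
  commands:
    - [[0, 0, 0, 0, 0, 0, 0], [0, 0, 0, 0, 0, 0, 0], [0, 0, 0, 0, 0, 0, 0], [0, 0, 0, 0, 0, 0, 0], [0, 0, 0, 0, 0, 0, 0]]

```text
time_s: 32.6
tcp_pos: [0.4095, -0.2337, 0.1987]
ee_rot: [[-1.0, -0.002, 0.0], [-0.002, 1.0, 0.0], [-0.0, 0.0, -1.0]]
wrist_force: [-0.4, -0.4, 0.2]
gripper_width: 0.999
gripper_force: 0.0
```

```bash
python3 - <<'E'
from h import *
from station import r
import cv2
togo((.4085,-.235,.061,0))
c=r.capture('top');s=r.capture('side')
pickle.dump((c,s),open('pics/p9.pkl','wb'))
a=cv2.resize(c['pixels'][165:245,252:332,::-1],(400,400),interpolation=cv2.INTER_CUBIC)
b=cv2.resize(s['pixels'][170:345,200:330,::-1],(297,400),interpolation=cv2.INTER_CUBIC)
cv2.imwrite('pics/d9.png',np.hstack([a,b]))
E
```

```text
t 32.6 tcp [ 0.4095 -0.2337  0.1987] yaw 0.11 w 0.999 gf 0.0 F [-0.4 -0.4  0.2]
(0.4085, -0.235, 0.061, 0) [  1.   -1.3 137.7] [0.     0.0001 0.002 ]
```

View pics/d9.png

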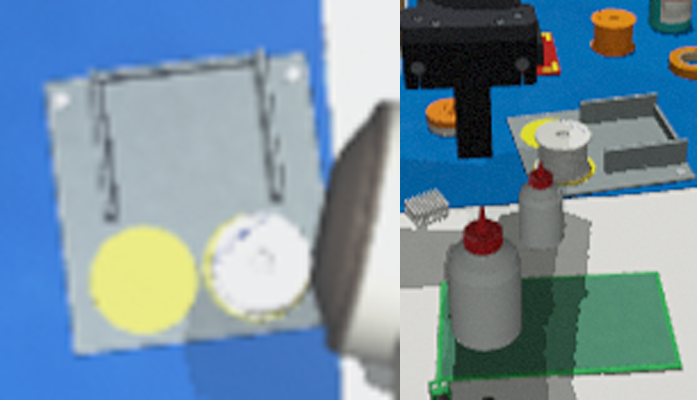

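The spool is back on its right spot, with its top centre at (262,262) against (263,263) before. The bottle is next.

Emit:
servo_tool:
  commands:
    - [[0, 1, -1, 20, 0, 0, 0], [0, 1, -1, 55, 0, 0, 0], [0, 1, -1, 90, 0, 0, 0], [0, 1, -1, 120, 0, 0, 0], [0, 1, -1, 137, 0, 0, 0]]

```text
time_s: 33.2
tcp_pos: [0.4069, -0.2349, 0.0593]
ee_rot: [[-1.0, -0.0, -0.004], [-0.0, 1.0, 0.001], [0.004, 0.001, -1.0]]
wrist_force: [0.6, 0.5, 0.4]
gripper_width: 0.998
gripper_force: 0.0
```

Emit:
servo_tool:
  commands:
    - [[0, 0, 0, 0, 0, 0, 0], [0.2, 0, 0, 0, 0, 0, 0], [0.3, 0, 0, 0, 0, 0, 0], [0.4, 0, 0, 0, 0, 0, 0], [0.6, 0, 0, 0, 0, 0, 0]]

```text
time_s: 33.7
tcp_pos: [0.4086, -0.2357, 0.0625]
ee_rot: [[-1.0, 0.0, 0.002], [0.0, 1.0, -0.0], [-0.002, -0.0, -1.0]]
wrist_force: [-0.2, 0.8, -0.9]
gripper_width: 0.719
gripper_force: 0.0
```

Emit:
servo_tool:
  commands:
    - [[1, 0, 0, 0, 0, 0, 0], [1, 0, 0, 0, 0, 0, 0], [1, 0, 0, 0, 0, 0, 0], [1, 0, 0, 0, 0, 0, 0], [1, 0, 0, 0, 0, 0, 0]]

```text
time_s: 34.2
tcp_pos: [0.4083, -0.2357, 0.0621]
ee_rot: [[-1.0, 0.0, 0.001], [0.0, 1.0, -0.0], [-0.001, -0.0, -1.0]]
wrist_force: [-1.1, 0.4, 5.7]
gripper_width: 0.61
gripper_force: 30.0
```

Emit:
servo_tool:
  commands:
    - [[1, 0, 0, -10, 0, 0, 0], [1, 0, 0, -30, 0, 0, 0], [1, 0, 0, -60, 0, 0, 0], [1, 0, 0, -95, 0, 0, 0], [1, 0, 0, -130, 0, 0, 0]]

```text
time_s: 34.7
tcp_pos: [0.4073, -0.2355, 0.1928]
ee_rot: [[-1.0, 0.0, -0.001], [0.0, 1.0, 0.0], [0.001, 0.0, -1.0]]
wrist_force: [1.5, -0.1, -1.1]
gripper_width: 0.61
gripper_force: 30.0
```

```bash
python3 - <<'E'
from h import *
togo((.48,.0395,.19,14),(.48,.0395,.063,14))
E
```

```text
t 34.7 tcp [ 0.4073 -0.2355  0.1928] yaw -0.02 w 0.61 gf 30.0 F [ 1.5 -0.1 -1.1]
(0.48, 0.0395, 0.19, 14) [-72.5 275.    2.9] [ 0.0005 -0.0009 -0.2447]
(0.48, 0.0395, 0.063, 14) [  0.   0. 127.] [0. 0. 0.]
```

Emit:
servo_tool:
  commands:
    - [[1, -4, 15, 0, 0, 0, 0], [1, -14, 50, 0, 0, 0, -0.06], [1, -25, 92, 0, 0, 0, -0.12], [1, -36, 135, 0, 0, 0, -0.18], [1, -47, 178, 0, 0, 0, -0.244]]

```text
time_s: 35.2
tcp_pos: [0.4548, -0.0562, 0.1918]
ee_rot: [[-0.97, -0.243, 0.0], [-0.243, 0.97, 0.0], [-0.0, 0.0, -1.0]]
wrist_force: [1.5, 0.7, -1.6]
gripper_width: 0.617
gripper_force: 30.0
```

Emit:
servo_tool:
  commands:
    - [[1, 0, 35, 0, 0, 0, 0], [1, 0, 65, 0, 0, 0, 0], [1, 0, 80, 0, 0, 0, 0], [1, 0, 80, 0, 0, 0, 0], [1, 0, 80, 0, 0, 0, 0]]

```text
time_s: 35.7
tcp_pos: [0.4355, 0.02, 0.1917]
ee_rot: [[-0.97, -0.242, -0.0], [-0.242, 0.97, -0.0], [0.0, -0.0, -1.0]]
wrist_force: [0.1, 0.2, -1.0]
gripper_width: 0.611
gripper_force: 30.0
```

```bash
python3 - <<'E'
from h import *
togo((.48,.0395,.08,14))
E
```

```text
t 35.7 tcp [0.4355 0.02   0.1917] yaw 14.01 w 0.611 gf 30.0 F [ 0.1  0.2 -1. ]
(0.48, 0.0395, 0.08, 14) [-47.9   8.2 111.7] [-0.     -0.0002  0.0002]
```

Emit:
servo_tool:
  commands:
    - [[1, -20, 4, 0, 0, 0, 0], [1, -40, 8, 0, 0, 0, 0], [1, -48, 8, 15, 0, 0, 0], [1, -48, 8, 45, 0, 0, 0], [1, -48, 8, 75, 0, 0, 0]]

```text
time_s: 36.2
tcp_pos: [0.4812, 0.0384, 0.1159]
ee_rot: [[-0.971, -0.24, 0.001], [-0.24, 0.971, 0.001], [-0.001, 0.0, -1.0]]
wrist_force: [-0.2, 1.1, -0.4]
gripper_width: 0.613
gripper_force: 30.0
```

Emit:
servo_tool:
  commands:
    - [[1, 0, 0, 20, 0, 0, 0], [1, 0, 0, 35, 0, 0, 0], [1, 0, 0, 45, 0, 0, 0], [1, 0, 0, 50, 0, 0, 0], [1, 0, 0, 50, 0, 0, 0]]

```text
time_s: 36.7
tcp_pos: [0.4804, 0.0388, 0.0662]
ee_rot: [[-0.971, -0.241, -0.001], [-0.241, 0.971, -0.0], [0.001, -0.0, -1.0]]
wrist_force: [0.1, -0.2, -1.8]
gripper_width: 0.611
gripper_force: 30.0
```

```bash
python3 - <<'E'
from h import *
togo((.48,.0395,.064,14))
E
```

```text
t 36.7 tcp [0.4804 0.0388 0.0662] yaw 13.92 w 0.611 gf 30.0 F [ 0.1 -0.2 -1.8]
(0.48, 0.0395, 0.064, 14) [0.2 0.7 2.2] [-0.0002 -0.0009 -0.0013]
```

Emit:
servo_tool:
  commands:
    - [[1, 0, 0.5, 1, 0, 0, 0], [1, 0, 0.5, 2, 0, 0, 0], [1, 0, 0.5, 2.5, 0, 0, 0], [1, 0, 0.5, 2.5, 0, 0, 0], [1, 0, 0.5, 2.5, 0, 0, 0]]

```text
time_s: 37.2
tcp_pos: [0.4804, 0.0399, 0.0643]
ee_rot: [[-0.97, -0.242, 0.0], [-0.242, 0.97, 0.0], [-0.0, 0.0, -1.0]]
wrist_force: [0.4, -0.6, -0.4]
gripper_width: 0.616
gripper_force: 30.0
```

Emit:
servo_tool:
  commands:
    - [[0.36, 0, 0, 0, 0, 0, 0], [0.33, 0, 0, 0, 0, 0, 0], [0.3, 0, 0, 0, 0, 0, 0], [0, 0, 0, 0, 0, 0, 0], [0, 0, 0, 0, 0, 0, 0]]

```text
time_s: 37.7
tcp_pos: [0.4803, 0.0399, 0.0641]
ee_rot: [[-0.97, -0.241, 0.0], [-0.241, 0.97, 0.0], [-0.0, 0.0, -1.0]]
wrist_force: [0.2, -0.0, -0.0]
gripper_width: 0.805
gripper_force: 0.0
```

Emit:
servo_tool:
  commands:
    - [[0, 0, 0, 0, 0, 0, 0], [0, 0, 0, 0, 0, 0, 0], [0, 0, 0, -10, 0, 0, 0], [0, 0, 0, -40, 0, 0, 0], [0, 0, 0, -80, 0, 0, 0]]

```text
time_s: 38.2
tcp_pos: [0.4791, 0.0394, 0.1441]
ee_rot: [[-0.97, -0.241, -0.004], [-0.241, 0.97, -0.002], [0.004, -0.001, -1.0]]
wrist_force: [1.4, 0.5, 0.7]
gripper_width: 0.996
gripper_force: 0.0
```

Emit:
servo_tool:
  commands:
    - [[0, 0, 0, -40, 0, 0, 0], [0, 0, 0, -60, 0, 0, 0], [0, 20, -40, -60, 0, 0, 0], [0, 40, -80, -60, 0, 0, 0], [0, 60, -120, -60, 0, 0, 0]]

```text
time_s: 38.7
tcp_pos: [0.4506, -0.0922, 0.2053]
ee_rot: [[-0.97, -0.243, 0.002], [-0.243, 0.97, 0.0], [-0.002, -0.0, -1.0]]
wrist_force: [1.5, 0.2, -0.7]
gripper_width: 0.999
gripper_force: 0.0
```

Emit:
servo_tool:
  commands:
    - [[0, 10, -45, 0, 0, 0, 0], [0, 10, -90, 0, 0, 0, 0], [0, 10, -120, 0, 0, 0, 0], [0, 10, -120, 0, 0, 0, 0], [0, 10, -120, 0, 0, 0, 0]]

```text
time_s: 39.2
tcp_pos: [0.4699, -0.2104, 0.2043]
ee_rot: [[-0.971, -0.24, -0.0], [-0.24, 0.971, 0.0], [0.0, 0.0, -1.0]]
wrist_force: [-0.6, -0.3, -0.3]
gripper_width: 0.996
gripper_force: 0.0
```

```bash
python3 - <<'E'
from h import *
from station import r
import cv2
togo()
c=r.capture('top');s=r.capture('side')
a=cv2.resize(c['pixels'][165:265,180:340,::-1],(800,500),interpolation=cv2.INTER_CUBIC)
cv2.imwrite('pics/d10.png',a)
E
```

```text
t 39.2 tcp [ 0.4699 -0.2104  0.2043] yaw 13.87 w 0.996 gf 0.0 F [-0.6 -0.3 -0.3]
```

View pics/d10.png

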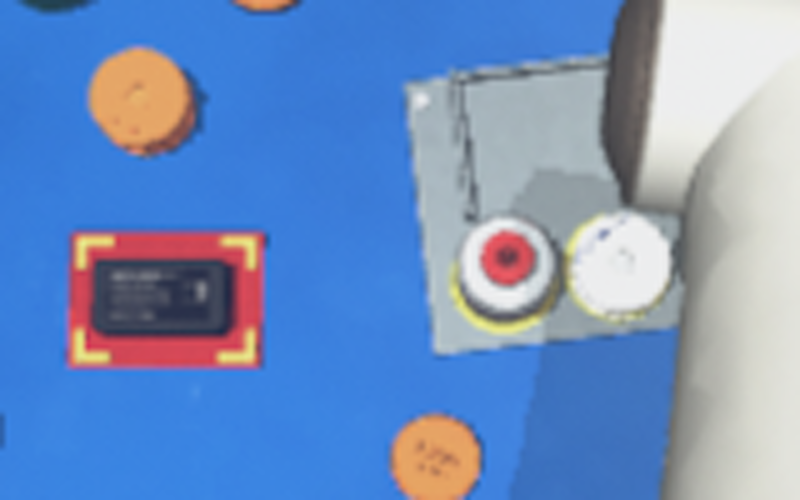

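The nozzle is at (508,256), which is (148,256) in the first crop's coordinates, where it was at (148,258). The spool, the tin and the supply are all where they should be, so I'm handing in.

```bash
python3 -c "
from station import r
print(r.finish_job())"
```

```text
the job is handed in; nothing more can be done
None
```

The job is handed in, with no verdict returned: in the last pictures the supply lies lined up about 2 mm from the test plate's centre, the bottle and spool stand within about 2 mm of their original spots, and the flux tin hasn't moved (I didn't re-measure the heatsink or tape roll).

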